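# Shut the sample window and start its locking bolt

## Task

Pull the clear sliding window of the sample compartment all the way down by its handle. Then start its captive locking bolt with the black knob: turn it backward (anticlockwise from above) until you feel the bolt drop into its thread, then forward (clockwise) one full turn from there. Finish while still holding the knob between the fingers, the bolt started by one turn and the window shut; leave the other things on the bench where they are.

Things in the scene. Friction and masses are not known exactly. Their poses are not given: they have to be found in the camera images.
- cabinet: Sample compartment, fixed to the bench: white and black box 200 mm deep (x), 280 mm wide (y), roof 135 mm above the bench. Origin at the centre of its underside; x from the window side to the back, z up. Its clear window slides up and down on the -x side, facing the robot. Bolt and handle stand on the window's top edge and are reached from above.
- sash (a joint): Height of the sliding window above its shut position, m: 0 fully down on its stop, 0.10 fully up. It is stiff (about 9 N of friction, weight about 5.5 N) and stays where it is left; it takes about 4 N to push down.
- sash_grip (a point): Centre of the handle bar on the window's top edge; moves with the window. Bar 66 mm long (cabinet's y), 12 mm thick (x), 18 mm high, with 23 mm free below it down to the 8 mm top rail, but for two posts 25 mm either side of its centre. At cabinet x -111, y +75 mm; 200 mm above the bench when the window is shut. Axes as the cabinet's.
- knob (a point): Point on the bolt's axis, 12 mm below the flat top of its round black knob (34 mm diameter, 30 mm high), at cabinet x -70, y -70 mm. z up along the bolt; x turns with the knob, along the ridge on its top. 204 mm above the bench once the bolt has dropped. The knob turns easily (0.03 N m) and always clears the window's tongue below by over 7 mm. The bolt (0.15 kg) falls by its weight when let go.
- bolt_turn (a joint): Turn of the bolt, rad, growing as it is turned backward (anticlockwise from above). It starts 0.6 to 2.0 rad short of the place where the bolt drops; the drop comes as it passes 0.
- bolt_lift (a joint): Height of the bolt, m. Window up: it hangs at its lower stop, -0.011. Window shut: it rests 4 to 5.5 mm high on the end of the boss's right-hand thread (6 mm pitch); turned backward it climbs to 0.006, then drops 6 mm to 0 (a hand holding it up delays the drop until it lets go). Forward from there it sinks 6 mm a turn, to -0.006 after one. Turned back past the drop it climbs again from 0.
- boss (a point): Centre of the mouth of the threaded boss (42 mm across, 25 mm high) fixed on the compartment's roof under the bolt, 160 mm above the bench. Axes as the cabinet's.
- reagent: Bystander: amber bottle, 64 mm diameter, 130 mm high, on the bench beside the compartment; origin at the centre of its underside.
- vial_tray: Bystander: white open tray 100 x 70 x 35 mm on the bench at the compartment's other side; origin at the centre of its underside.
- notebook: Bystander: notebook 150 x 110 x 14 mm lying between the compartment and the robot; origin at the centre of its underside.

How it is judged:
By the outcome, as a careful person would: the job done as asked, in the order asked, and still so for the second after the job is handed in, while the arm keeps its last pose, push and grip.
It also fails if it takes over 67 s, if anything falls off the work surface, if the arm or the gripper's body presses on something with over 40 N, if the wrist force passes 120 N, or if a joint passes its speed limit or range.

## Robot

A 7-joint arm with a two-finger parallel gripper is mounted at the origin on the work surface. World frame = base frame: x ahead of the robot, y to its left, z up, the work surface at z = 0. Lengths are in m, angles in rad, forces in N, time in s.
With the tool pointing down it reaches from about 0.425 to 0.95 m from the base axis. Payload 4.7 kg.
Tool frame: the origin (TCP) lies on the centre line of the jaws, within the pads' length; the fingertips stand 22 mm ahead of it and the grasp point (between the pads) lies 3 mm ahead of it; z points along the fingers, y is the direction in which the jaws open and shut (so a half turn about z gives the same grasp; the last joint's range is limited). The gripper opens to 85 mm and grips with 20 to 120 N. Pads are 22 mm wide; open, the fingers measure 114 mm over their backs; the gripper's body (76 mm by 85 mm) begins 54 mm behind the grasp point. The pads swing forward as they close: fully open they stand 13 mm farther back than shut.
Start: joints at [1.193, 0.469, -0.049, 1.532, 0.024, 1.141, -0.082], TCP at [0.231, -0.634, 0.219] pointing down, gripper open.
Joint ranges: [-2.59, 2.59], [-0.33, 1.99], [-1.39, 1.29], [0.1, 2.45], [-1.04, 4.18], [0.21, 1.99], [-2.66, 2.66]. Speed limits (rad/s): [2.57, 2.57, 3.14, 3.14, 3.14, 3.14, 3.14].

## Interface

Orientations are given as a unit quaternion [x, y, z, w].
In Python, from station import ctrl, viewer gives the robot as it stands.
- The arm moves only by the tool servo_tool, never from a script. Its argument "rows" is a list of rows, each a list of 3 entries, a list of its own where there are three numbers: the opening, from 0 (shut) to 1 (fully open), then the shift along the world's x, y, z in m, then the turn, a rotation vector about the world's x, y, z in degrees. A call has 1 to 8 rows; each row is the pose to reach, as a shift and turn from the pose measured when the call began; what a row does not reach only later rows make up. A row lasts 1/10 s, in which the tool goes at most 50 mm and 8.59 degrees, less where a joint would pass 70% of its speed; a pose out of reach is approached as far as the arm can. A call with a gripper value outside its range is refused whole. The fingers move at their own pace and stop on an object; the grip force is fixed at half the most. Time passes only in rows, so rows that repeat a pose let the fingers close. It gives the time, the measured TCP pose, the force and the opening at its end, in the units of the state.
- ctrl.observe(): the state, without advancing time (a new reading comes with each control period).
- viewer.grab_frame(name): name is "scene" or "top" or "wrist"; returns the picture (384x512x3 uint8, red, green, blue); there is no depth.
- viewer.camera_info(name): a dict with "camera_matrix" (3x3 intrinsics, pixels), "extrinsics" (4x4, takes a point from world to camera coordinates). Camera axes: x right, y up, looking along -z (the intrinsics and any distortion apply to the point x, -y, -z); pixel columns grow to the right and rows downward; lengths in m; the calibration is good to about 2 mm. A picture is of the moment at which its call begins: read the wrist's pose just before it. camera_info takes no time and is no camera call; for the wrist camera it gives the pose at the moment of the call.
- ctrl.job_done(): hands the job in, once; it reports no verdict.
The state is a dict: "t": time; "joints": joint angles; "qvel": joint speeds; "joint_torque": joint torques, N m; "tcp_pos": TCP position; "orientation": TCP orientation; "wrist_force": force on the tool from outside, world axes, zero at the start; "wrist_torque": the same for the moment, N m; "grip_width": finger opening in m.
Only numpy, scipy, OpenCV 4.12 (cv2) and the standard library are available. Lean on these libraries where they do the work, as an engineer would, in place of code of your own. Each camera call takes 0.05 s, during which the arm holds its last target.

## Working session

There is one attempt and no reset: what is moved stays moved. The work goes in short steps, Python scripts to look and compute and a tool call to move; the robot and the scene stay as the last step left them, time stands still between calls to the robot, and variables do not carry over. Pictures are saved under pics/ and viewed, and the job is handed in when it is done.

Besides the shell and the picture viewer there is one more tool, called after "Emit:" as name(argument=value, ...) on one line, values as JSON. servo_tool: Moves the arm, as the interface text tells. Its arguments: {"type":"object","properties":{"rows":{"type":"array"}},"required":["rows"]}

```bash
ls; mkdir -p pics; python3 - <<'E'
from station import ctrl, viewer
import cv2,numpy as np
s=ctrl.observe()
for k,v in s.items(): print(k,np.round(v,4))
for n in ["scene","top","wrist"]:
    i=viewer.camera_info(n); print(n,np.round(i["camera_matrix"],1).tolist(),np.round(i["extrinsics"],4).tolist(), [k for k in i])
    im=viewer.grab_frame(n); cv2.imwrite(f"pics/{n}0.png",im[:,:,::-1])
E
```

```text
pics
t 0.0
joints [ 1.1931  0.4694 -0.0486  1.5337  0.0241  1.141  -0.0823]
qvel [ 0.0021 -0.0005 -0.001  -0.0007 -0.0004 -0.0027 -0.0007]
joint_torque [-6.00000e-04 -5.10309e+01 -4.67000e-02 -2.37714e+01  1.06000e-02
  7.70000e-03  0.00000e+00]
tcp_pos [ 0.2305 -0.6338  0.2181]
orientation [ 9.848e-01  1.735e-01 -2.000e-04 -1.000e-03]
wrist_force [ 0.088  -0.3502  0.7995]
wrist_torque [-0.0265  0.0221  0.0092]
grip_width 0.0859
scene [[365.1, 0.0, 253.3], [0.0, 365.1, 189.7], [0.0, 0.0, 1.0]] [[0.9165, 0.3998, -0.0104, -0.514], [-0.3419, 0.7967, 0.4983, 0.1018], [0.2075, -0.4532, 0.8669, -1.1666], [0.0, 0.0, 0.0, 1.0]] ['camera_matrix', 'extrinsics']
top [[410.1, 0.0, 265.7], [0.0, 410.1, 196.1], [0.0, 0.0, 1.0]] [[0.0309, -0.9995, 0.0058, 0.0214], [0.9772, 0.0314, 0.21, -0.5776], [-0.2101, -0.0008, 0.9777, -1.096], [0.0, 0.0, 0.0, 1.0]] ['camera_matrix', 'extrinsics']
wrist [[306.4, 0.0, 257.0], [0.0, 306.4, 189.6], [0.0, 0.0, 1.0]] [[0.3414, -0.9399, -0.0021, -0.6743], [0.9038, 0.3289, -0.2739, 0.0347], [0.2581, 0.0916, 0.9618, -0.3789], [0.0, 0.0, 0.0, 1.0]] ['camera_matrix', 'extrinsics']
```

View pics/scene0.png

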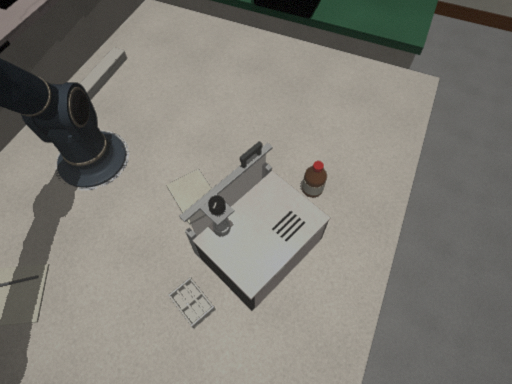

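View pics/top0.png

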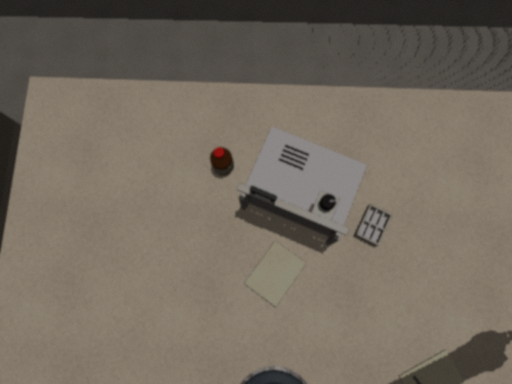

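View pics/wrist0.png

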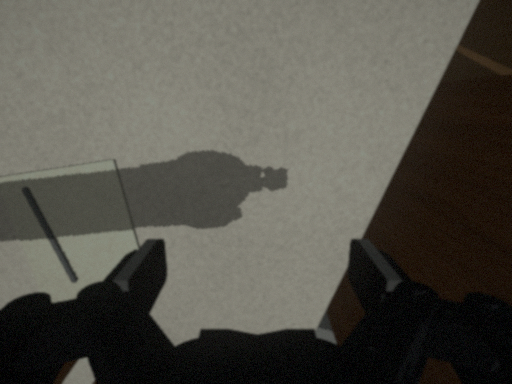

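```bash
python3 - <<'E'
import cv2
a=cv2.imread("pics/top0.png")[110:260,225:385]; cv2.imwrite("pics/top0c.png",cv2.resize(a,None,fx=4.5,fy=4,interpolation=2) if 0 else cv2.resize(a,None,fx=4,fy=4,interpolation=2))
a=cv2.imread("pics/scene0.png")[135:310,170:335]; cv2.imwrite("pics/scene0c.png",cv2.resize(a,None,fx=3.4,fy=3.4,interpolation=2))
E
```

```text
(no output)
```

View pics/top0c.png

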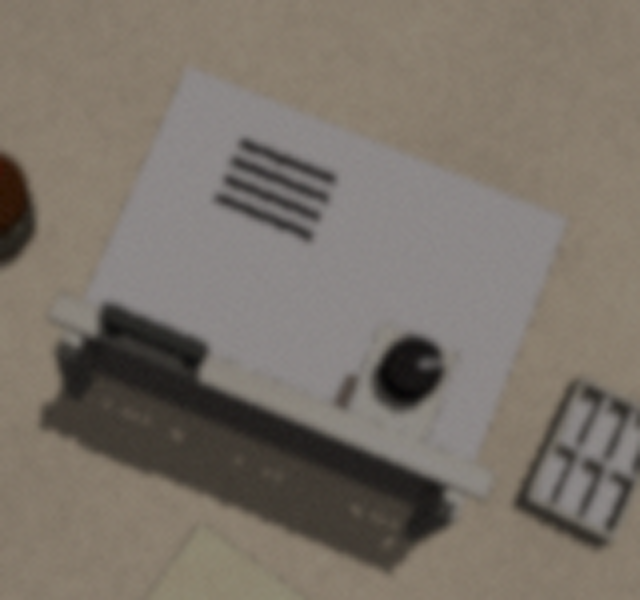

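View pics/scene0c.png

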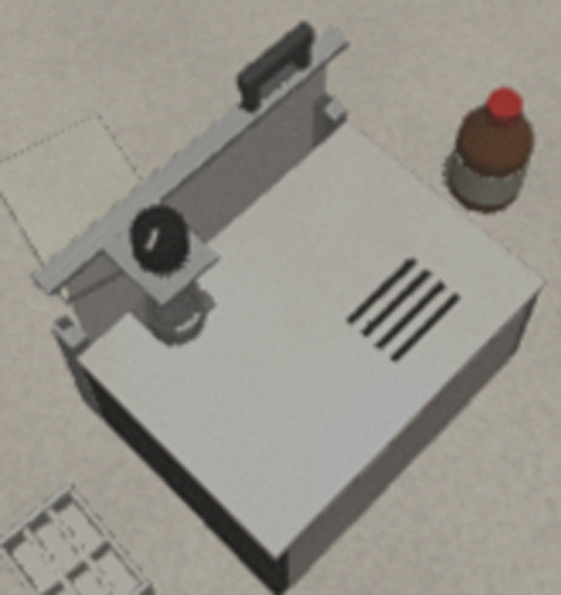

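```bash
cat > h.py <<'E'
from station import ctrl, viewer
import cv2,numpy as np
from scipy.optimize import least_squares
from scipy.spatial.transform import Rotation as R
def proj(info,P):
    K=np.array(info["camera_matrix"]);T=np.array(info["extrinsics"])
    p=np.atleast_2d(P)@T[:3,:3].T+T[:3,3]; p=p*[1,-1,-1]; q=p@K.T; return q[:,:2]/q[:,2:]
def cab(p,P):
    c,s=np.cos(p[2]),np.sin(p[2]); P=np.atleast_2d(P)
    return np.c_[p[0]+c*P[:,0]-s*P[:,1],p[1]+s*P[:,0]+c*P[:,1],P[:,2]]
def state():
    s=ctrl.observe()
    print("t",round(s["t"],2),"tcp",np.round(s["tcp_pos"],4),"F",np.round(s["wrist_force"],1),"M",np.round(s["wrist_torque"],2),"w",round(s["grip_width"],4),"rotZ axes y:",np.round(R.from_quat(s["orientation"]).as_matrix()[:,1:].T,3).tolist(),"j",np.round(s["joints"],2)); return s
def shot(n,name,crop=None,f=1):
    im=viewer.grab_frame(n)[:,:,::-1]
    cv2.imwrite(f"pics/{name}_full.png",im)
    if crop: 
        x0,y0,x1,y1=crop; im=cv2.resize(im[y0:y1,x0:x1],None,fx=f,fy=f,interpolation=2)
    cv2.imwrite(f"pics/{name}.png",im)
E
python3 - <<'E'
from h import *
it=viewer.camera_info("top"); isc=viewer.camera_info("scene")
T=lambda u,v:((u+.5)/4-.5+225,(v+.5)/4-.5+110)
S=lambda u,v:((u+.5)/3.4-.5+170,(v+.5)/3.4-.5+135)
# (info, pixel, kind, point)
obs=[(it,T(188,67),0,(.1,.14,.135)),(it,T(567,220),0,(.1,-.14,.135)),
(isc,S(543,287),0,(.1,.14,.135)),(isc,S(280,555),0,(.1,-.14,.135)),(isc,S(82,358),0,(-.1,-.14,.135)),
(it,T(155,335),1,(-.111,.075,.209)),(isc,S(274,55),1,(-.111,.075,.209)),
(it,T(415,362),1,(-.07,-.07,.205)),(isc,S(159,230),1,(-.07,-.07,.205))]
def res(p):
    r=[]
    for i,px,k,P in obs:
        P=np.array(P); P[2]+=k*p[3]
        r.append(proj(i,cab(p,P))[0]-px)
    return np.array(r)
s=least_squares(lambda p:res(p).ravel(),[.6,-.05,0,.05])
print(s.x,np.degrees(s.x[2])); print(np.round(res(s.x),1))
p=s.x
for n,P in [("grip",(-.111,.075,.2+p[3])),("knob",(-.07,-.07,.193+p[3])),("notebookish",(-.2,0,0))]: print(n,np.round(cab(p,P),4))
ctrl.observe()
E
```

```text
[ 0.61519022 -0.06520895 -0.3658369   0.06516758] -20.960910126173054
[[-0.2 -0.7]
 [ 1.3 -0.9]
 [ 1.3 -2.5]
 [-0.7  0.6]
 [-1.5 -0.4]
 [ 0.2 -0.5]
 [ 0.6 -0.3]
 [ 0.3  0.9]
 [ 0.2  0.2]]
grip [[0.5384 0.0445 0.2652]]
knob [[ 0.5248 -0.1055  0.2582]]
notebookish [[0.4284 0.0063 0.    ]]
```

Emit:
servo_tool(rows=[[1, [0.01, 0.02, 0.05], [0, 0, 4]], [1, [0.03, 0.05, 0.09], [0, 0, 8]], [1, [0.05, 0.09, 0.12], [0, 0, 12]], [1, [0.07, 0.13, 0.15], [0, 0, 16]], [1, [0.09, 0.17, 0.17], [0, 0, 20]], [1, [0.11, 0.22, 0.18], [0, 0, 24]], [1, [0.13, 0.27, 0.18], [0, 0, 28]], [1, [0.15, 0.31, 0.18], [0, 0, 32]]])

```text
t: 0.95
tcp_pos: [0.3739, -0.337, 0.3988]
orientation: [0.898, 0.439, -0.0, 0.0]
wrist_force: [1.6, -0.4, 0.6]
grip_width: 0.0854
```

Emit:
servo_tool(rows=[[1, [0.02, 0.045, 0], [0, 0, 2]], [1, [0.04, 0.09, 0], [0, 0, 4]], [1, [0.06, 0.135, 0], [0, 0, 7]], [1, [0.08, 0.18, 0], [0, 0, 10]], [1, [0.1, 0.225, 0], [0, 0, 13]], [1, [0.12, 0.27, -0.01], [0, 0, 15]], [1, [0.14, 0.315, -0.02], [0, 0, 17]], [1, [0.155, 0.355, -0.02], [0, 0, 17]]])

```text
t: 1.75
tcp_pos: [0.5287, 0.0202, 0.3773]
orientation: [0.823, 0.568, -0.001, -0.001]
wrist_force: [0.3, 0.3, 0.7]
grip_width: 0.0857
```

```bash
python3 - <<'E'
from h import *
state()
print(viewer.camera_info("wrist")["extrinsics"])
shot("wrist","w1"); shot("top","t1",(225,110,385,260),4)
E
```

```text
t 1.75 tcp [0.5287 0.0202 0.3773] F [0.3 0.3 0.7] M [ 0.01 -0.09  0.01] w 0.0857 rotZ axes y: [[0.935, -0.355, -0.002], [-0.003, -0.0, -1.0]] j [ 0.44  0.18 -0.66  1.61  0.11  1.39 -0.59]
[[ 0.93468552 -0.35545704 -0.00364358 -0.48638299]
 [ 0.34088596  0.8991826  -0.27434908 -0.11955476]
 [ 0.10079556  0.25518807  0.96162327 -0.58866394]
 [ 0.          0.          0.          1.        ]]
```

View pics/w1.png

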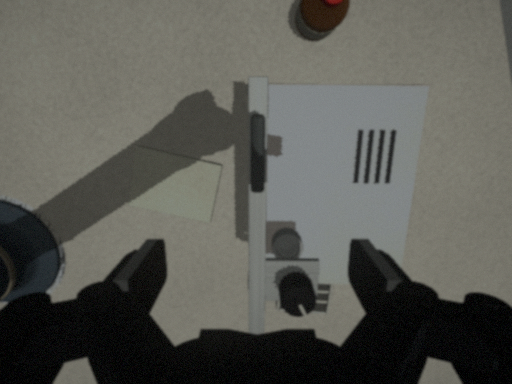

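```bash
python3 - <<'E'
import cv2
a=cv2.imread("pics/w1_full.png")[70:330,225:435]; cv2.imwrite("pics/w1c.png",cv2.resize(a*1,None,fx=2.3,fy=2.3,interpolation=2))
a=cv2.imread("pics/w1_full.png")[100:200,230:290]; cv2.imwrite("pics/w1d.png",cv2.resize(cv2.convertScaleAbs(a,alpha=2),None,fx=6,fy=6,interpolation=2))
a=cv2.imread("pics/w1_full.png")[255:325,260:340]; cv2.imwrite("pics/w1e.png",cv2.resize(cv2.convertScaleAbs(a,alpha=2),None,fx=6,fy=6,interpolation=2))
E
```

```text
(no output)
```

View pics/w1c.png

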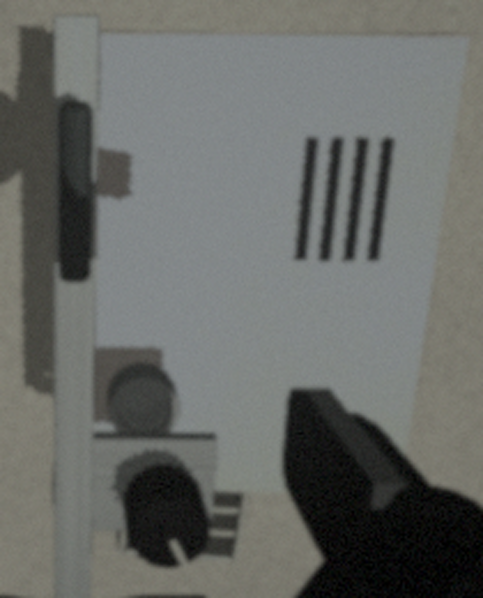

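View pics/w1d.png

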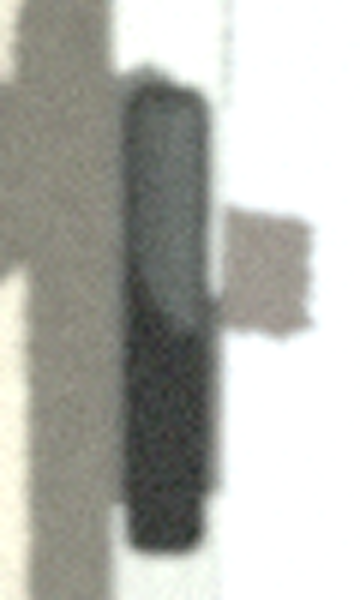

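View pics/w1e.png

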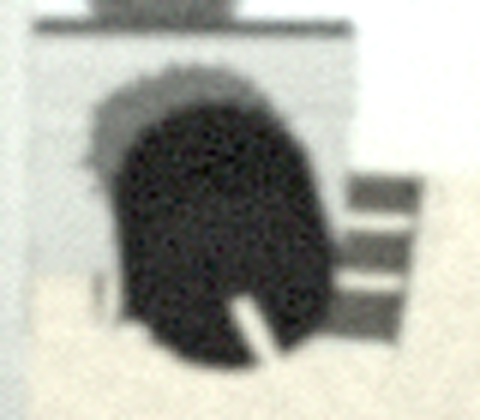

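```bash
cat > fit.py <<'E'
from h import *
it=viewer.camera_info("top"); isc=viewer.camera_info("scene"); iw=viewer.camera_info("wrist")
T=lambda u,v:((u+.5)/4-.5+225,(v+.5)/4-.5+110)
S=lambda u,v:((u+.5)/3.4-.5+170,(v+.5)/3.4-.5+135)
D=lambda u,v:((u+.5)/6-.5+230,(v+.5)/6-.5+100)
E_=lambda u,v:((u+.5)/6-.5+260,(v+.5)/6-.5+255)
C=lambda u,v:((u+.5)/2.3-.5+225,(v+.5)/2.3-.5+70)
obs=[(it,T(188,67),0,(.1,.14,.135)),(it,T(567,220),0,(.1,-.14,.135)),
(isc,S(543,287),0,(.1,.14,.135)),(isc,S(280,555),0,(.1,-.14,.135)),(isc,S(82,358),0,(-.1,-.14,.135)),
(it,T(155,335),1,(-.111,.075,.209)),(isc,S(274,55),1,(-.111,.075,.209)),
(it,T(415,362),1,(-.07,-.07,.205)),(isc,S(159,230),1,(-.07,-.07,.205)),
(iw,D(125,88),1,(-.117,.108,.209)),(iw,D(207,88),1,(-.105,.108,.209)),(iw,D(166,550),1,(-.111,.042,.191)),
(iw,E_(233,263),1,(-.07,-.07,.205)),(iw,C(468,35),0,(.1,.14,.135))]
W=np.array([1]*9+[2]*5)
def res(p):
    r=[]
    for i,px,k,P in obs:
        P=np.array(P); P[2]+=k*p[3]
        r.append(proj(i,cab(p,P))[0]-px)
    return np.array(r)
s=least_squares(lambda p:(W[:,None]*res(p)).ravel(),[.6,-.05,0,.05],loss='soft_l1')
print(s.x,np.degrees(s.x[2])); print(np.round(res(s.x),1).tolist())
p=s.x
for n,P in [("grip",(-.111,.075,.2+p[3])),("knob",(-.07,-.07,.193+p[3]))]: print(n,np.round(cab(p,P),4))
T_=np.linalg.inv(np.array(iw["extrinsics"])); print("cam",T_[:3,3])
E
python3 fit.py
```

```text
[ 0.61675141 -0.05916871 -0.35360285  0.0613496 ] -20.259950771676515
[[-3.0, -0.9], [-1.2, -2.2], [2.4, -5.0], [2.0, -1.5], [0.3, -1.5], [-2.0, -0.3], [1.6, -0.9], [-2.1, 0.3], [2.2, -0.5], [-0.4, 1.9], [0.3, 1.9], [-0.0, -4.3], [-0.4, 0.1], [1.2, 0.3]]
grip [[0.5386 0.0496 0.2613]]
knob [[ 0.5268 -0.1006  0.2543]]
cam [0.55422409 0.08971067 0.53276741]
```

```bash
sed -i 's/(-.111,.042,.191)/(-.111,.042,.209)/' fit.py; python3 fit.py
```

```text
[ 0.61671712 -0.05852068 -0.3577141   0.06211762] -20.49550847879672
[[-3.0, -1.1], [-1.3, -2.0], [2.5, -5.0], [1.7, -1.8], [0.4, -2.1], [-2.5, -0.6], [2.0, -1.4], [-2.5, 0.3], [2.3, -1.1], [-0.2, 0.6], [0.6, 0.7], [-0.2, 0.1], [-0.8, -0.2], [1.4, 0.1]]
grip [[0.539  0.0506 0.2621]]
knob [[ 0.5266 -0.0996  0.2551]]
cam [0.55422409 0.08971067 0.53276741]
```

Emit:
servo_tool(rows=[[1, [0.01, 0.029, -0.03], [0, 0, 0]], [1, [0.01, 0.029, -0.06], [0, 0, 0]], [1, [0.01, 0.029, -0.09], [0, 0, 0]], [1, [0.01, 0.029, -0.112], [0, 0, 0]], [1, [0.01, 0.029, -0.112], [0, 0, 0]]])

```text
t: 2.35
tcp_pos: [0.5369, 0.0529, 0.263]
orientation: [0.82, 0.572, -0.003, -0.003]
wrist_force: [0.8, 0.4, -0.3]
grip_width: 0.0852
```

```bash
python3 - <<'E'
from h import *
state()
shot("wrist","w2"); shot("scene","s2",(170,105,335,280),3.4)
E
```

```text
t 2.35 tcp [0.5369 0.0529 0.263 ] F [ 0.8  0.4 -0.3] M [-0.03 -0.02  0.02] w 0.0852 rotZ axes y: [[0.938, -0.346, -0.008], [-0.008, 0.003, -1.0]] j [ 0.37  0.28 -0.67  1.77  0.18  1.17 -0.7 ]
```

View pics/w2.png

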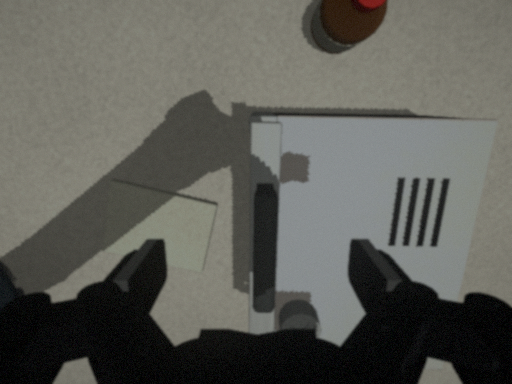

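View pics/s2.png

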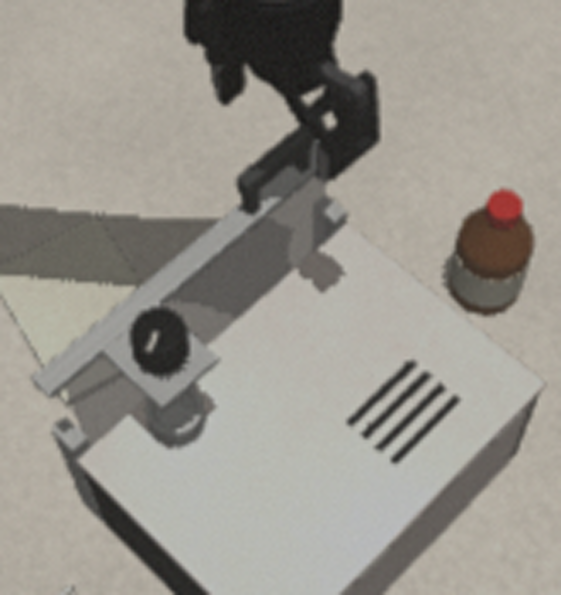

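```bash
python3 - <<'E'
from h import *
iw=viewer.camera_info("wrist"); s=ctrl.observe(); t=np.array(s["tcp_pos"])
print("tcp",proj(iw,t))
p=[0.61671712,-0.05852068,-0.3577141,0.06211762]
for P in [(-.117,.108,.209),(-.105,.108,.209),(-.117,.042,.209),(-.105,.042,.209)]:
    P=np.array(P)+[0,0,p[3]]; print(proj(iw,cab(p,P)))
E
```

```text
tcp [[255.6015969  234.87937482]]
[[245.57349158 184.13965439]]
[[269.28107708 184.24970444]]
[[246.29947616 297.30475698]]
[[267.56337464 297.42098869]]
```

```bash
python3 - <<'E'
import cv2
a=cv2.imread("pics/w2_full.png")[100:335,225:345]; cv2.imwrite("pics/w2d.png",cv2.resize(cv2.convertScaleAbs(a,alpha=2.2),None,fx=2.5,fy=2.5,interpolation=2))
a=cv2.imread("pics/w2_full.png")[170:325,240:290]; cv2.imwrite("pics/w2e.png",cv2.resize(cv2.convertScaleAbs(a,alpha=4),None,fx=3.8,fy=3.8,interpolation=2))
E
```

```text
(no output)
```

View pics/w2d.png

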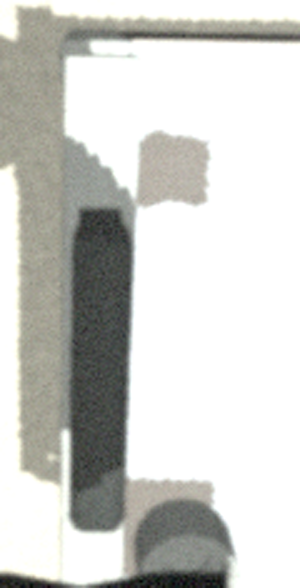

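View pics/w2e.png

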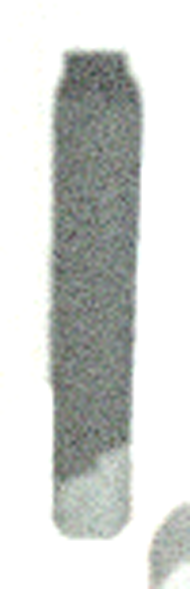

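```bash
cat > fit2.py <<'E'
from h import *
iw2=viewer.camera_info("wrist"); iw1=dict(iw2)
iw1["extrinsics"]=np.array([[ 0.93468552,-0.35545704,-0.00364358,-0.48638299],[ 0.34088596,0.8991826,-0.27434908,-0.11955476],[ 0.10079556,0.25518807,0.96162327,-0.58866394],[0,0,0,1]])
D=lambda u,v:((u+.5)/6-.5+230,(v+.5)/6-.5+100)
E_=lambda u,v:((u+.5)/6-.5+260,(v+.5)/6-.5+255)
C=lambda u,v:((u+.5)/2.3-.5+225,(v+.5)/2.3-.5+70)
F=lambda u,v:((u+.5)/3.8-.5+240,(v+.5)/3.8-.5+170)
obs=[(iw1,D(125,88),1,(-.117,.108,.195)),(iw1,D(207,88),1,(-.105,.108,.195)),(iw1,D(166,550),1,(-.111,.042,.209)),
(iw1,E_(233,263),1,(-.07,-.07,.205)),(iw1,C(468,35),0,(.1,.14,.135)),
(iw2,F(93,538),1,(-.111,.042,.209)),(iw2,F(97,88),1,(-.111,.108,.195)),(iw2,(495,120),0,(.1,.14,.135))]
def res(p,o=0):
    r=[]
    for i,px,k,P in obs:
        P=np.array(P); P[2]+=k*p[3]
        r.append(proj(i,cab(p,P))[0]-px)
    return np.array(r)
s=least_squares(lambda p:res(p).ravel(),[.6,-.05,-.3,.05],loss='soft_l1')
p=s.x;print(p,np.degrees(p[2])); print(np.round(res(p),1).tolist())
for n,P in [("grip",(-.111,.075,.2+p[3])),("knob",(-.07,-.07,.193+p[3]))]: print(n,np.round(cab(p,P),4))
E
python3 fit2.py
```

```text
[ 0.61654157 -0.06520268 -0.36578583  0.0665851 ] -20.957984260794618
[[1.2, 0.1], [1.6, 0.1], [1.1, 1.7], [1.2, 2.7], [3.0, -1.0], [-2.7, -0.4], [-2.1, -3.3], [-1.7, 1.0]]
grip [[0.5397 0.0445 0.2666]]
knob [[ 0.5261 -0.1055  0.2596]]
```

Emit:
servo_tool(rows=[[1, [0.002, -0.008, 0.004], [-0.2, -0.4, 0]], [0.4, [0.002, -0.008, 0.004], [-0.2, -0.4, 0]], [0, [0.002, -0.008, 0.004], [-0.2, -0.4, 0]], [0, [0.002, -0.008, 0.004], [-0.2, -0.4, 0]], [0, [0.002, -0.008, 0.004], [-0.2, -0.4, 0]], [0, [0.002, -0.008, 0.004], [-0.2, -0.4, 0]]])

```text
t: 3.05
tcp_pos: [0.5413, 0.0461, 0.2708]
orientation: [0.82, 0.572, 0.003, 0.002]
wrist_force: [0.3, -0.4, 0.5]
grip_width: 0.0119
```

```bash
python3 - <<'E'
from h import *
state()
E
```

```text
t 3.05 tcp [0.5413 0.0461 0.2708] F [ 0.3 -0.4  0.5] M [-0.04  0.06 -0.06] w 0.0119 rotZ axes y: [[0.938, -0.346, 0.006], [0.006, 0.0, -1.0]] j [ 0.38  0.27 -0.67  1.76  0.18  1.17 -0.69]
```

Emit:
servo_tool(rows=[[0, [0, 0, -0.006], [0, 0, 0]], [0, [0, 0, -0.014], [0, 0, 0]], [0, [0, 0, -0.022], [0, 0, 0]], [0, [0, 0, -0.03], [0, 0, 0]], [0, [0, 0, -0.038], [0, 0, 0]], [0, [0, 0, -0.046], [0, 0, 0]], [0, [0, 0, -0.054], [0, 0, 0]], [0, [0, 0, -0.058], [0, 0, 0]]])

```text
t: 3.85
tcp_pos: [0.5413, 0.0464, 0.2119]
orientation: [0.82, 0.572, 0.003, 0.001]
wrist_force: [0.9, 1.6, 5.5]
grip_width: -0.0002
```

```bash
python3 - <<'E'
from h import *
state()
shot("wrist","w3"); shot("scene","s3",(170,105,335,280),3.4)
E
```

```text
t 3.85 tcp [0.5413 0.0464 0.2119] F [0.9 1.6 5.5] M [ 0.4  -0.07 -0.02] w -0.0002 rotZ axes y: [[0.938, -0.346, 0.005], [0.006, 0.001, -1.0]] j [ 0.36  0.33 -0.65  1.83  0.23  1.05 -0.73]
```

View pics/w3.png

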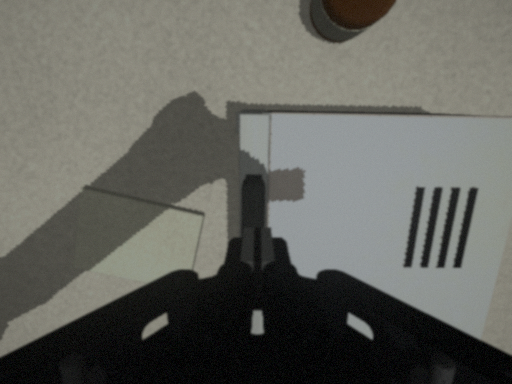

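View pics/s3.png

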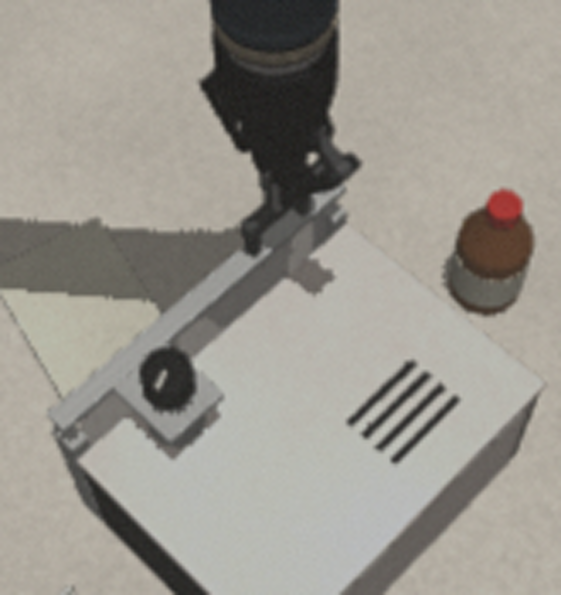

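Emit:
servo_tool(rows=[[0, [0, 0, -0.004], [0, 0, 0]], [0, [0, 0, -0.008], [0, 0, 0]], [0, [0, 0, -0.012], [0, 0, 0]], [0, [0, 0, -0.016], [0, 0, 0]], [0, [0, 0, -0.018], [0, 0, 0]]])

```text
t: 4.45
tcp_pos: [0.5408, 0.0455, 0.1967]
orientation: [0.82, 0.572, 0.001, 0.002]
wrist_force: [-10.0, -1.7, 31.5]
grip_width: 0.0002
```

```bash
python3 - <<'E'
from h import *
state()
shot("scene","s4",(170,105,335,280),3.4)
E
```

```text
t 4.45 tcp [0.5408 0.0455 0.1967] F [-10.   -1.7  31.5] M [-0.37  2.27  0.02] w 0.0002 rotZ axes y: [[0.938, -0.346, 0.005], [0.004, -0.002, -1.0]] j [ 0.36  0.34 -0.65  1.85  0.24  1.02 -0.74]
```

View pics/s4.png

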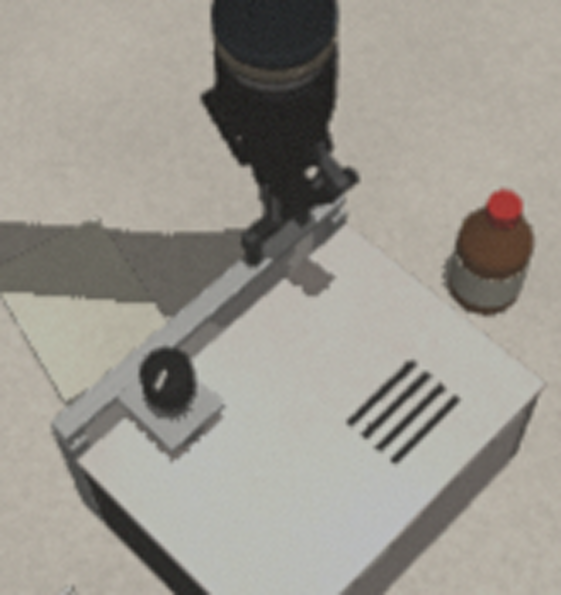

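Emit:
servo_tool(rows=[[0, [0, 0, 0.001], [0, 0, 0]], [0.5, [0, 0, 0.001], [0, 0, 0]], [1, [0, 0, 0.001], [0, 0, 0]], [1, [0, 0, 0.001], [0, 0, 0]], [1, [0, 0, 0.001], [0, 0, 0]], [1, [0, 0, 0.001], [0, 0, 0]]])

```text
t: 5.1
tcp_pos: [0.5406, 0.0454, 0.1974]
orientation: [0.82, 0.572, 0.001, 0.002]
wrist_force: [1.2, 0.2, 0.1]
grip_width: 0.072
```

```bash
python3 - <<'E'
from h import *
state()
shot("scene","s5",(170,105,335,280),3.4)
shot("wrist","w5")
E
```

```text
t 5.1 tcp [0.5406 0.0454 0.1974] F [1.2 0.2 0.1] M [ 0.03 -0.04 -0.01] w 0.072 rotZ axes y: [[0.938, -0.346, 0.004], [0.004, -0.003, -1.0]] j [ 0.36  0.34 -0.65  1.85  0.24  1.03 -0.74]
```

View pics/w5.png

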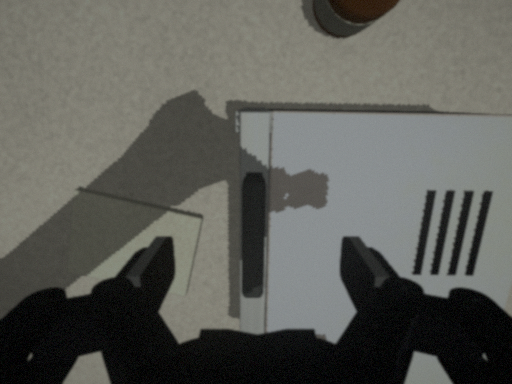

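View pics/s5.png

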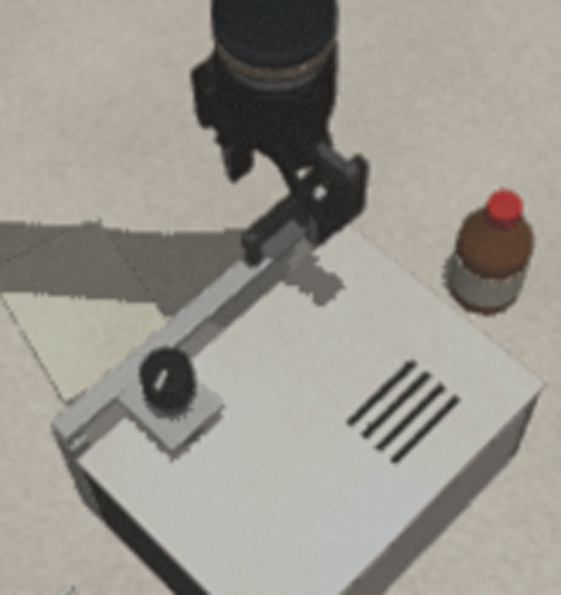

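```bash
python3 - <<'E'
from h import *
isc=viewer.camera_info("scene")
p=[.6158,-.0652,-.366]
for nm,P in [("railend",(-.111,-.135,.168)),("handle",(-.111,.042,.209)),("knobtop",(-.07,-.07,.216))]:
    P=np.array(P)
    a=[((proj(isc,cab(p,P+[0,0,h]))[0]-[170,105])*3.4).round(1).tolist() for h in (.066,.02,.01,.005,0)]
    print(nm,a)
# s0 vs s5 template match of knob and rail end
g=lambda f:cv2.cvtColor(cv2.imread(f),cv2.COLOR_BGR2GRAY)
a=g("pics/scene0.png");b=g("pics/s5_full.png")
def sub(box,rng):
    x0,y0,x1,y1=box; t=cv2.resize(a[y0:y1,x0:x1],None,fx=4,fy=4,interpolation=2)
    X0,Y0,X1,Y1=x0-4,y0-4,x1+rng,y1+rng; s=cv2.resize(b[Y0:Y1,X0:X1],None,fx=4,fy=4,interpolation=2)
    r=cv2.matchTemplate(s,t,cv2.TM_CCOEFF_NORMED); _,v,_,l=cv2.minMaxLoc(r); return l[0]/4-4,l[1]/4-4,v
print("knob",sub((208,195,227,215),20)); print("railend",sub((176,210,192,222),16)); print("handle end",sub((238,152,250,168),22))
E
```

```text
railend [[47.2, 382.7], [59.1, 412.2], [61.6, 418.2], [62.8, 421.2], [64.0, 424.1]]
handle [[240.9, 183.4], [243.5, 221.2], [244.0, 228.9], [244.3, 232.7], [244.6, 236.5]]
knobtop [[157.4, 322.7], [164.4, 356.4], [165.8, 363.2], [166.5, 366.6], [167.2, 370.0]]
knob (2.25, 11.5, 0.926738977432251)
railend (4.5, 13.75, 0.8192699551582336)
handle end (0.75, 16.0, 0.8215482234954834)
```

Emit:
servo_tool(rows=[[1, [0, 0, 0.03], [0, 0, 0]], [0.5, [0, 0, 0.06], [0, 0, 0]], [0, [0, 0, 0.06], [0, 0, 0]], [0, [0, 0, 0.06], [0, 0, 0]], [0, [0, 0, 0.06], [0, 0, 0]], [0, [0, 0, 0.05], [0, 0, 0]], [0, [0, 0, 0.04], [0, 0, 0]], [0, [0, 0, 0.037], [0, 0, 0]]])

```text
t: 6.0
tcp_pos: [0.5393, 0.0451, 0.2322]
orientation: [0.82, 0.572, -0.001, 0.001]
wrist_force: [-0.2, -0.1, -0.2]
grip_width: 0.0002
```

Emit:
servo_tool(rows=[[0, [0, 0, -0.003], [0, 0, 0]], [0, [0, 0, -0.006], [0, 0, 0]], [0, [0, 0, -0.006], [0, 0, 0]]])

```text
t: 6.3
tcp_pos: [0.5391, 0.045, 0.2256]
orientation: [0.82, 0.572, -0.001, 0.001]
wrist_force: [-0.2, 0.4, -0.2]
grip_width: -0.0002
```

Emit:
servo_tool(rows=[[0, [0, 0, -0.003], [0, 0, 0]], [0, [0, 0, -0.005], [0, 0, 0]], [0, [0, 0, -0.005], [0, 0, 0]]])

```text
t: 6.6
tcp_pos: [0.539, 0.045, 0.2204]
orientation: [0.82, 0.572, -0.001, 0.001]
wrist_force: [0.6, -0.3, 0.2]
grip_width: -0.0
```

```bash
python3 - <<'E'
from h import *
state()
shot("wrist","w6");shot("scene","s6",(230,125,290,185),9)
E
```

```text
t 6.6 tcp [0.539  0.045  0.2204] F [ 0.6 -0.3  0.2] M [-0.06  0.06  0.07] w -0.0 rotZ axes y: [[0.938, -0.346, -0.0], [-0.001, -0.003, -1.0]] j [ 0.37  0.32 -0.65  1.82  0.22  1.08 -0.72]
```

View pics/w6.png

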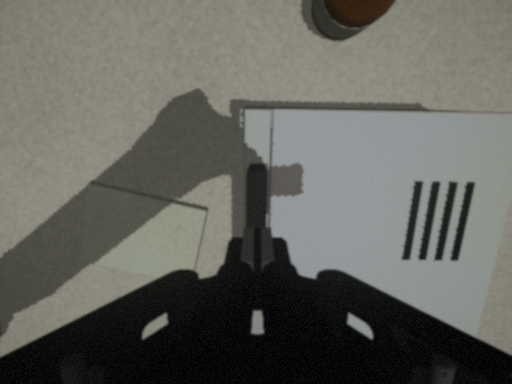

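View pics/s6.png

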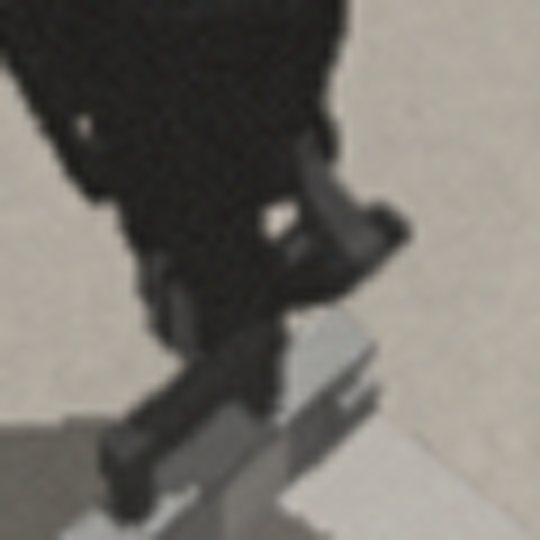

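```bash
python3 - <<'E'
from h import *
s=state()
iw=viewer.camera_info("wrist");t=np.array(s["tcp_pos"]);z=R.from_quat(s["orientation"]).as_matrix()[:,2]
for d in (-.05,-.02,0,.003,.022,.035): print(d,proj(iw,t+d*z))
p=[.6158,-.0652,-.366]
for h in (0,.01):
  for P in [(-.117,.108,.209),(-.105,.108,.191),(-.117,.042,.209),(-.105,.042,.209)]: print(h,P,proj(iw,cab(p,np.array(P)+[0,0,h])))
E
python3 -c "
import cv2
a=cv2.imread('pics/w6_full.png')[90:290,190:330]
cv2.imwrite('pics/w6c.png',cv2.resize(cv2.convertScaleAbs(a,alpha=3),None,fx=3,fy=3,interpolation=2))"
```

```text
t 6.7 tcp [0.5392 0.0451 0.2207] F [ 0.5 -0.8  1.2] M [ 0.   -0.04 -0.05] w -0.0 rotZ axes y: [[0.938, -0.346, 0.0], [-0.001, -0.003, -1.0]] j [ 0.37  0.32 -0.65  1.82  0.22  1.08 -0.72]
-0.05 [[254.90384091 288.1842825 ]]
-0.02 [[255.40253484 252.04123905]]
0 [[255.63946997 234.86926912]]
0.003 [[255.67039239 232.6281548 ]]
0.022 [[255.84425366 220.02748901]]
0.035 [[255.94499898 212.72593111]]
0 (-0.117, 0.108, 0.209) [[245.57931191 171.95851125]]
0 (-0.105, 0.108, 0.191) [[266.33833099 165.69983744]]
0 (-0.117, 0.042, 0.209) [[245.3501532  277.14502899]]
0 (-0.105, 0.042, 0.209) [[264.92182616 277.37147222]]
0.01 (-0.117, 0.108, 0.209) [[244.87033544 176.17918792]]
0.01 (-0.105, 0.108, 0.191) [[266.82353254 169.16898685]]
0.01 (-0.117, 0.042, 0.209) [[244.7012462  286.60635665]]
0.01 (-0.105, 0.042, 0.209) [[265.32818737 286.8434651 ]]
```

View pics/w6c.png

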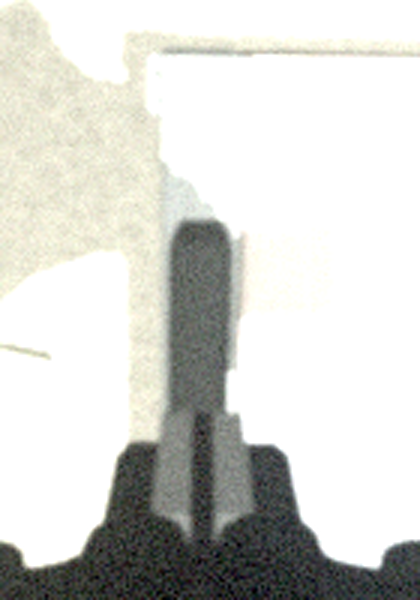

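Emit:
servo_tool(rows=[[0, [0, 0, -0.006], [0, 0, 0]], [0, [0, 0, -0.012], [0, 0, 0]], [0, [0, 0, -0.016], [0, 0, 0]], [0, [0, 0, -0.018], [0, 0, 0]], [0, [0, 0, -0.018], [0, 0, 0]]])

```text
t: 7.2
tcp_pos: [0.5389, 0.045, 0.2022]
orientation: [0.82, 0.572, -0.002, 0.001]
wrist_force: [-0.4, -0.3, -0.1]
grip_width: -0.0001
```

Emit:
servo_tool(rows=[[0, [0, 0, -0.002], [0, 0, 0]], [0, [0, 0, -0.002], [0, 0, 0]]])

```text
t: 7.4
tcp_pos: [0.5388, 0.045, 0.2]
orientation: [0.82, 0.572, -0.002, 0.001]
wrist_force: [-0.1, 0.1, -0.9]
grip_width: 0.0
```

Emit:
servo_tool(rows=[[0, [0, 0, -0.002], [0, 0, 0]], [0, [0, 0, -0.002], [0, 0, 0]]])

```text
t: 7.6
tcp_pos: [0.5387, 0.0449, 0.1978]
orientation: [0.82, 0.572, -0.002, 0.001]
wrist_force: [-0.4, -0.0, 0.8]
grip_width: 0.0002
```

```bash
python3 - <<'E'
from h import *
state()
shot("scene","s7",(230,125,290,185),9)
shot("wrist","w7",(190,90,330,290),3)
E
```

```text
t 7.6 tcp [0.5387 0.0449 0.1978] F [-0.4 -0.   0.8] M [ 0.   -0.06  0.02] w 0.0002 rotZ axes y: [[0.938, -0.346, -0.001], [-0.002, -0.003, -1.0]] j [ 0.36  0.34 -0.65  1.85  0.24  1.03 -0.74]
```

View pics/s7.png

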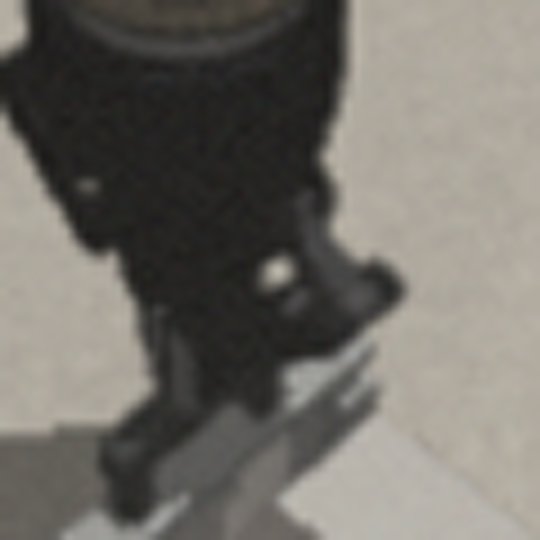

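View pics/w7.png

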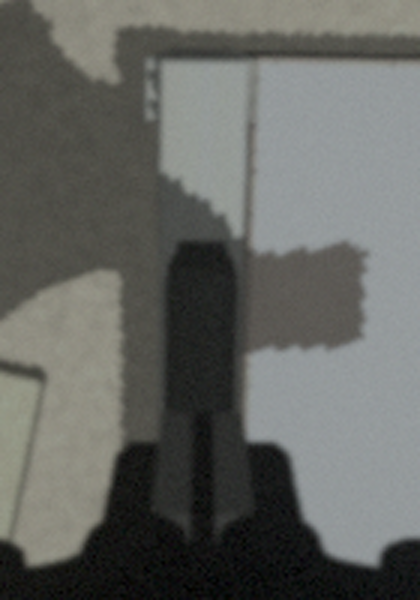

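Emit:
servo_tool(rows=[[0.3, [0, 0, 0.03], [0, 0, 0]], [0.7, [-0.003, -0.03, 0.07], [0, 0, 0]], [1, [-0.006, -0.07, 0.1], [0, 0, 0]], [1, [-0.01, -0.11, 0.1], [0, 0, 0]], [1, [-0.013, -0.14, 0.1], [0, 0, 0]], [1, [-0.013, -0.15, 0.1], [0, 0, 0]], [1, [-0.013, -0.15, 0.1], [0, 0, 0]]])

```text
t: 8.4
tcp_pos: [0.5257, -0.1063, 0.2978]
orientation: [0.821, 0.571, -0.002, 0.0]
wrist_force: [-0.8, 0.3, -0.1]
grip_width: 0.0855
```

```bash
python3 - <<'E'
from h import *
s=state()
iw=viewer.camera_info("wrist"); print(repr(iw["extrinsics"]))
p=[.6158,-.0652,-.366]
for z in (.215,.2205): print(z,proj(iw,cab(p,(-.07,-.07,z))))
shot("wrist","w8"); shot("scene","s8",(170,105,335,280),3.4)
a=cv2.imread("pics/w8_full.png")[150:290,190:330]; cv2.imwrite("pics/w8c.png",cv2.resize(cv2.convertScaleAbs(a,alpha=2.5),None,fx=4,fy=4,interpolation=2))
E
```

```text
t 8.4 tcp [ 0.5257 -0.1063  0.2978] F [-0.8  0.3 -0.1] M [ 0.    0.   -0.03] w 0.0855 rotZ axes y: [[0.937, -0.349, -0.001], [-0.002, -0.003, -1.0]] j [ 0.62  0.23 -0.6   1.73  0.14  1.23 -0.37]
array([[ 0.93710885, -0.34902874, -0.00243554, -0.52980388],
       [ 0.3348156 ,  0.90087569, -0.27626346, -0.02267939],
       [ 0.09861801,  0.25807348,  0.96107886, -0.4780347 ],
       [ 0.        ,  0.        ,  0.        ,  1.        ]])
0.215 [[255.61002486 191.16665156]]
0.2205 [[255.56155409 193.12767961]]
```

View pics/w8.png

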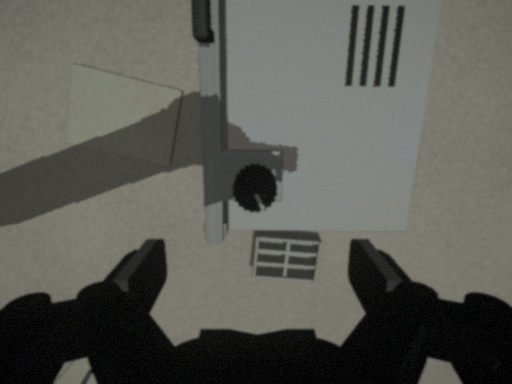

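View pics/w8c.png

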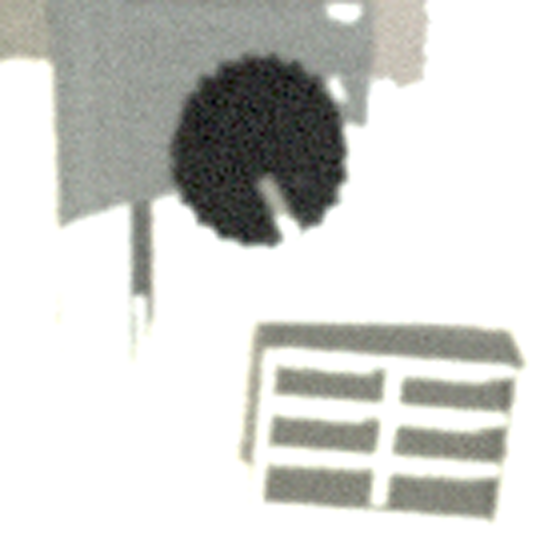

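View pics/s8.png

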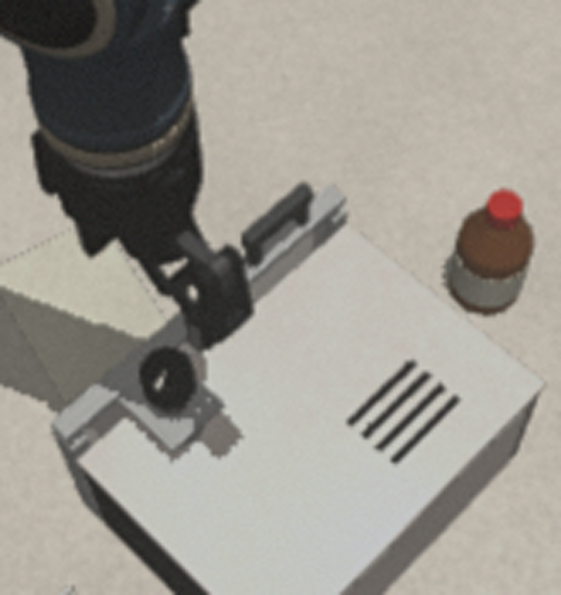

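Emit:
servo_tool(rows=[[1, [0, 0.003, -0.03], [0, 0, 0]], [1, [0, 0.003, -0.06], [0, 0, 0]], [1, [0, 0.003, -0.09], [0, 0, 0]], [1, [0, 0.003, -0.105], [0, 0, 0]], [1, [0, 0.003, -0.105], [0, 0, 0]]])

```text
t: 9.0
tcp_pos: [0.5246, -0.0974, 0.1907]
orientation: [0.818, 0.575, -0.003, -0.002]
wrist_force: [-0.3, -0.2, 0.9]
grip_width: 0.0852
```

```bash
python3 - <<'E'
from h import *
s=state()
shot("wrist","w9",(130,120,390,320),3); shot("scene","s9",(190,170,260,250),7)
E
```

```text
t 9.0 tcp [ 0.5246 -0.0974  0.1907] F [-0.3 -0.2  0.9] M [ 0.03  0.02 -0.05] w 0.0852 rotZ axes y: [[0.94, -0.34, -0.007], [-0.007, 0.001, -1.0]] j [ 0.58  0.33 -0.59  1.87  0.21  1.01 -0.44]
```

View pics/w9.png

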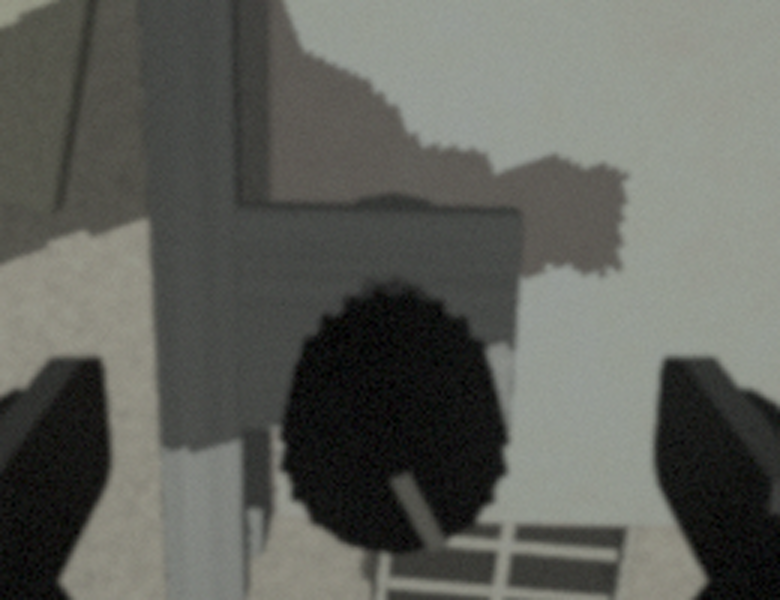

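View pics/s9.png

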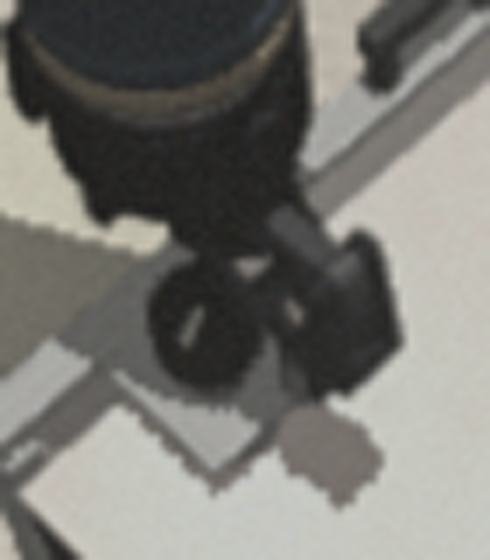

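```bash
cat >> h.py <<'E'
def ray(info,px,z):
    K=np.array(info["camera_matrix"]);T=np.array(info["extrinsics"])
    d=np.linalg.solve(K,[px[0],px[1],1])*[1,-1,-1]; d=T[:3,:3].T@d; c=-T[:3,:3].T@T[:3,3]
    return c+d*(z-c[2])/d[2]
E
python3 - <<'E'
from h import *
s=state(); iw=viewer.camera_info("wrist")
for z in (.2205,.216): print(ray(iw,(261.7,266.7),z))
iw8=dict(iw); iw8["extrinsics"]=np.array([[ 0.93710885, -0.34902874, -0.00243554, -0.52980388],
       [ 0.3348156 ,  0.90087569, -0.27626346, -0.02267939],
       [ 0.09861801,  0.25807348,  0.96107886, -0.4780347 ],[0,0,0,1]])
print(ray(iw8,(254.9,189.75),.2205))
E
```

```text
t 9.1 tcp [ 0.5266 -0.0982  0.1934] F [0.5 0.  0.5] M [-0.   -0.02 -0.03] w 0.085 rotZ axes y: [[0.94, -0.341, -0.001], [-0.001, -0.001, -1.0]] j [ 0.58  0.33 -0.59  1.87  0.21  1.01 -0.44]
[ 0.52813602 -0.10287015  0.2205    ]
[ 0.52731023 -0.10533771  0.216     ]
[ 0.5258677 -0.102736   0.2205   ]
```

Emit:
servo_tool(rows=[[1, [0, -0.003, -0.008], [0, 0, 0]], [1, [0, -0.005, -0.015], [0, 0, 0]], [1, [0, -0.005, -0.015], [0, 0, 0]], [1, [0, -0.005, -0.015], [0, 0, 0]]])

```text
t: 9.5
tcp_pos: [0.5266, -0.1034, 0.1785]
orientation: [0.819, 0.574, -0.001, -0.0]
wrist_force: [0.2, 0.8, 0.3]
grip_width: 0.0855
```

```bash
python3 - <<'E'
from h import *
s=state()
E
```

```text
t 9.5 tcp [ 0.5266 -0.1034  0.1785] F [0.2 0.8 0.3] M [-0.03  0.03  0.01] w 0.0855 rotZ axes y: [[0.94, -0.341, -0.001], [-0.001, -0.001, -1.0]] j [ 0.58  0.34 -0.58  1.88  0.22  0.98 -0.44]
```

Close on the knob.

Emit:
servo_tool(rows=[[0.5, [0, 0, 0], [0, 0, 0]], [0.4, [0, 0, 0], [0, 0, 0]], [0, [0, 0, 0], [0, 0, 0]], [0, [0, 0, 0], [0, 0, 0]], [0, [0, 0, 0], [0, 0, 0]]])

```text
t: 10.0
tcp_pos: [0.5248, -0.1028, 0.1786]
orientation: [0.819, 0.574, -0.002, -0.001]
wrist_force: [-6.2, 1.2, 5.0]
grip_width: 0.0324
```

```bash
python3 - <<'E'
from h import *
s=state()
shot("wrist","w10",(130,120,390,320),3); shot("scene","s10",(190,170,260,250),7)
E
```

```text
t 10.0 tcp [ 0.5248 -0.1028  0.1786] F [-6.2  1.2  5. ] M [ 0.26  1.1  -0.01] w 0.0324 rotZ axes y: [[0.94, -0.341, -0.005], [-0.006, -0.0, -1.0]] j [ 0.58  0.34 -0.58  1.88  0.22  0.99 -0.44]
```

View pics/w10.png

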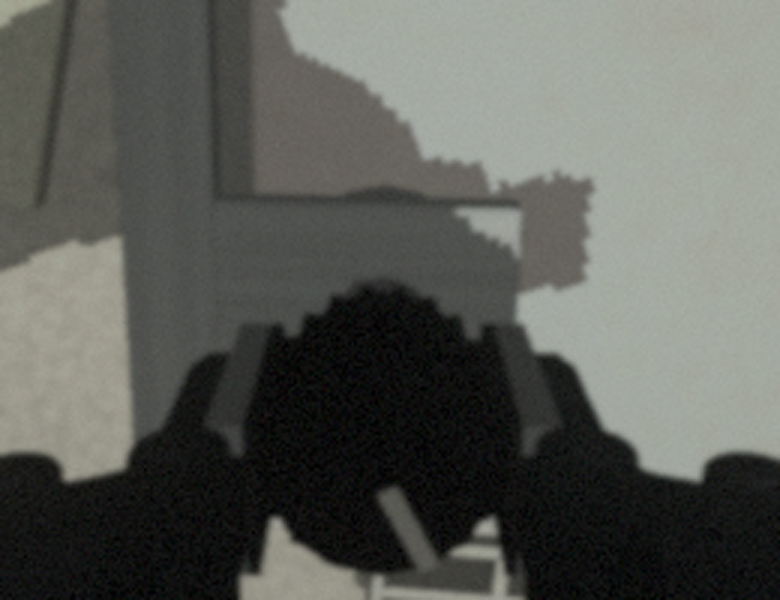

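View pics/s10.png

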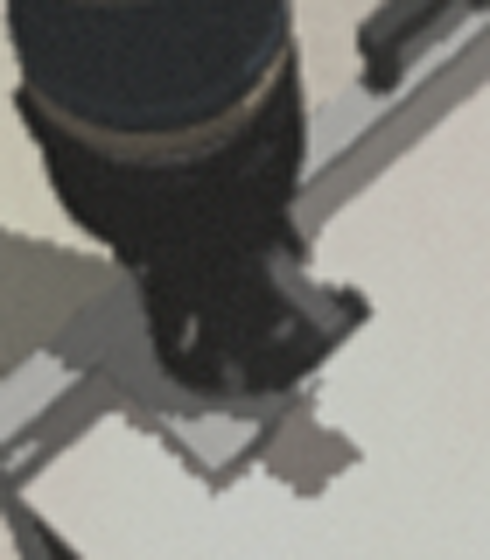

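Emit:
servo_tool(rows=[[0, [0, 0, 0], [0, 0, 3]], [0, [0, 0, 0], [0, 0, 7]], [0, [0, 0, 0], [0, 0, 11]], [0, [0, 0, 0], [0, 0, 15]], [0, [0, 0, 0], [0, 0, 15]]])

```text
t: 10.6
tcp_pos: [0.5243, -0.1026, 0.1789]
orientation: [0.737, 0.676, -0.003, -0.001]
wrist_force: [-3.1, 0.6, 5.5]
grip_width: 0.0323
```

```bash
python3 - <<'E'
from h import *
s=state()
shot("wrist","w11",(130,120,390,320),3)
E
```

```text
t 10.6 tcp [ 0.5243 -0.1026  0.1789] F [-3.1  0.6  5.5] M [0.09 0.61 0.05] w 0.0323 rotZ axes y: [[0.996, -0.086, -0.006], [-0.006, -0.002, -1.0]] j [ 0.62  0.35 -0.63  1.88  0.25  0.99 -0.21]
```

View pics/w11.png

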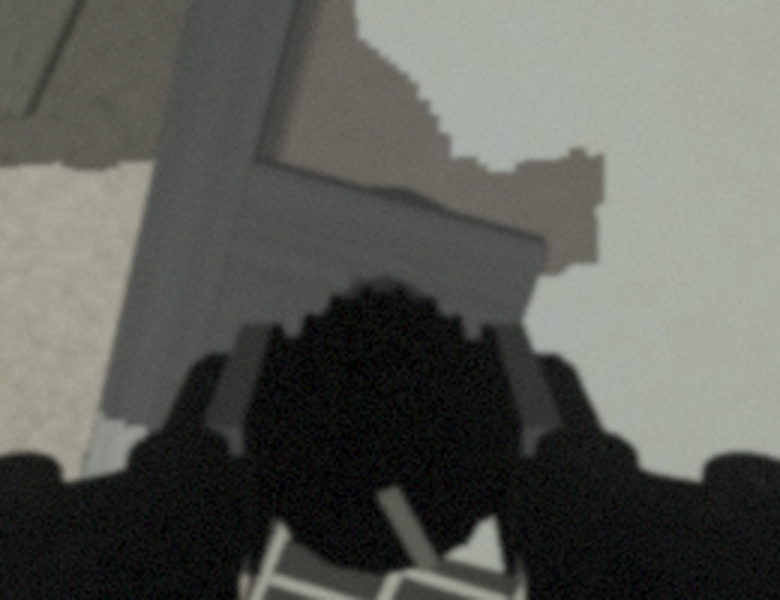

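Emit:
servo_tool(rows=[[0, [0, 0, -0.0005], [0, 0, 4]], [0, [0, 0, -0.0005], [0, 0, 8]], [0, [0, 0, -0.0005], [0, 0, 12]], [0, [0, 0, -0.0005], [0, 0, 16]], [0, [0, 0, -0.0005], [0, 0, 16]]])

```text
t: 11.15
tcp_pos: [0.5237, -0.1027, 0.1788]
orientation: [0.636, 0.771, -0.004, -0.001]
wrist_force: [-5.1, -0.2, 7.5]
grip_width: 0.0323
```

Emit:
servo_tool(rows=[[0, [0, 0, -0.0005], [0, 0, 4]], [0, [0, 0, -0.0005], [0, 0, 8]], [0, [0, 0, -0.0005], [0, 0, 8]]])

```text
t: 11.45
tcp_pos: [0.5235, -0.1028, 0.179]
orientation: [0.581, 0.814, -0.004, -0.001]
wrist_force: [-3.9, -0.1, 7.1]
grip_width: 0.0323
```

Emit:
servo_tool(rows=[[0, [0, 0, -0.0005], [0, 0, 4]], [0, [0, 0, -0.0005], [0, 0, 8]], [0, [0, 0, -0.0005], [0, 0, 8]]])

```text
t: 11.75
tcp_pos: [0.5233, -0.1029, 0.179]
orientation: [0.524, 0.852, -0.005, -0.001]
wrist_force: [-4.1, -0.8, 5.4]
grip_width: 0.0326
```

Emit:
servo_tool(rows=[[0, [0, 0, -0.0005], [0, 0, 4]], [0, [0, 0, -0.0005], [0, 0, 8]], [0, [0, 0, -0.0005], [0, 0, 8]]])

```text
t: 12.05
tcp_pos: [0.5231, -0.103, 0.1794]
orientation: [0.463, 0.886, -0.005, -0.001]
wrist_force: [-4.9, 0.5, 7.4]
grip_width: 0.0321
```

Emit:
servo_tool(rows=[[0, [0, 0, -0.0005], [0, 0, 4]], [0, [0, 0, -0.0005], [0, 0, 8]], [0, [0, 0, -0.0005], [0, 0, 8]]])

```text
t: 12.35
tcp_pos: [0.5229, -0.1032, 0.1786]
orientation: [0.401, 0.916, -0.005, -0.0]
wrist_force: [-1.2, -0.6, -2.7]
grip_width: 0.0324
```

Emit:
servo_tool(rows=[[0, [0, 0, -0.0005], [0, 0, 4]], [0, [0, 0, -0.0005], [0, 0, 8]], [0, [0, 0, -0.0005], [0, 0, 8]]])

```text
t: 12.65
tcp_pos: [0.5226, -0.1034, 0.1774]
orientation: [0.337, 0.941, -0.005, -0.0]
wrist_force: [-0.9, -2.0, -1.9]
grip_width: 0.0326
```

Emit:
servo_tool(rows=[[0.3, [0, 0, 0], [0, 0, 0]], [0.6, [0, 0, 0], [0, 0, 0]], [0.6, [0, 0, 0], [0, 0, 0]], [0.6, [0, 0, 0], [0, 0, 0]]])

```text
t: 13.05
tcp_pos: [0.523, -0.1033, 0.1777]
orientation: [0.338, 0.941, -0.005, -0.0]
wrist_force: [0.0, -0.8, -0.3]
grip_width: 0.0513
```

```bash
python3 - <<'E'
from h import *
s=state()
shot("wrist","w12",(130,120,390,320),3); shot("scene","s12",(190,170,260,250),7)
E
```

```text
t 13.05 tcp [ 0.523  -0.1033  0.1777] F [ 0.  -0.8 -0.3] M [ 0.04  0.   -0.01] w 0.0513 rotZ axes y: [[0.635, 0.772, -0.009], [-0.003, -0.009, -1.0]] j [ 0.77  0.4  -0.84  1.88  0.36  1.02  0.66]
```

View pics/w12.png

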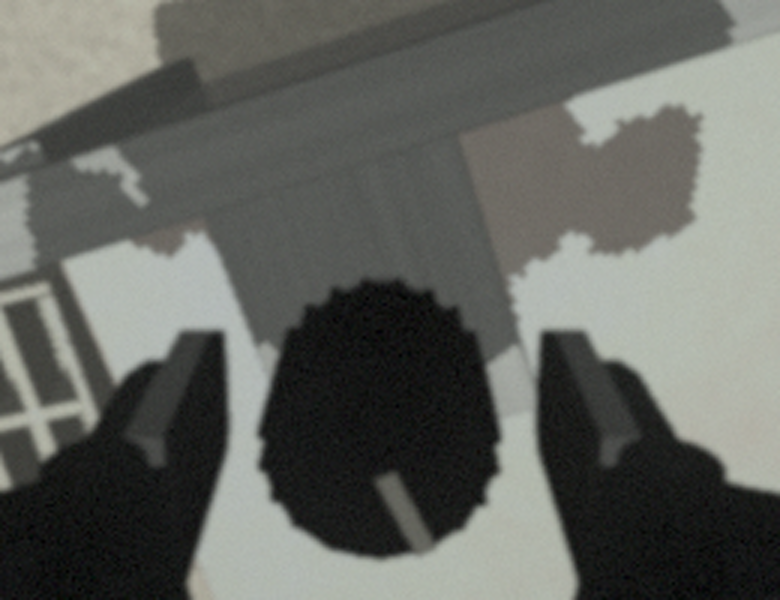

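View pics/s12.png

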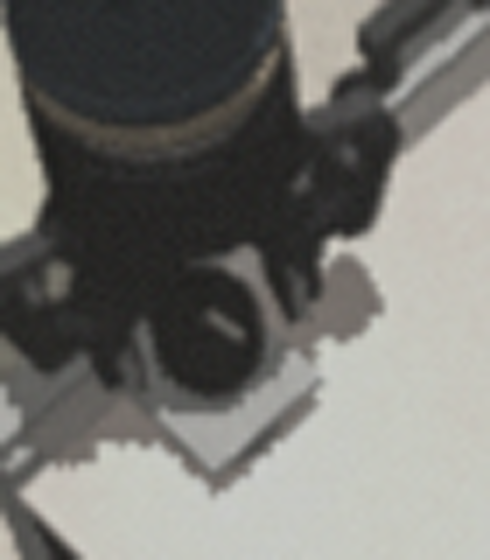

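```bash
python3 - <<'E'
from h import *
s=state(); iw=viewer.camera_info("wrist")
print(ray(iw,(256.7,265),.216),ray(iw,(256.7,265),.2145))
E
```

```text
t 13.15 tcp [ 0.5229 -0.1033  0.1776] F [ 0.7 -0.2 -0.2] M [-0.01  0.02 -0.08] w 0.051 rotZ axes y: [[0.635, 0.772, -0.01], [-0.004, -0.009, -1.0]] j [ 0.77  0.4  -0.84  1.88  0.36  1.02  0.66]
[ 0.52137899 -0.10105631  0.216     ] [ 0.52202954 -0.10161489  0.2145    ]
```

Emit:
servo_tool(rows=[[0.6, [0, 0, 0], [0, 0, 8]], [0.6, [0, 0, 0], [0, 0, 16]], [0.6, [0, 0, 0], [0, 0, 24]], [0.6, [0, 0, 0], [0, 0, 32]], [0.6, [0, 0, 0], [0, 0, 40]], [0.6, [0, 0, 0], [0, 0, 48]], [0.6, [0, 0, 0], [0, 0, 56]], [0.6, [0, 0, 0], [0, 0, 60]]])

```text
t: 13.95
tcp_pos: [0.523, -0.1034, 0.1777]
orientation: [-0.18, 0.984, -0.004, 0.002]
wrist_force: [0.7, 0.7, -0.3]
grip_width: 0.0514
```

```bash
cat >> h.py <<'E'
def tilt():
    s=state(); z=R.from_quat(s["orientation"]).as_matrix()[:,2]
    print("tiltfix deg",np.round(np.degrees(np.cross(z,[0,0,-1])),2), "a2",round(2*np.degrees(np.arctan2(s["orientation"][1],s["orientation"][0])),1))
E
python3 -c "
from h import *
tilt()"
```

```text
t 13.95 tcp [ 0.523  -0.1034  0.1777] F [ 0.7  0.7 -0.3] M [-0.01  0.02  0.  ] w 0.0514 rotZ axes y: [[-0.354, 0.935, -0.009], [0.006, -0.008, -1.0]] j [ 0.94  0.5  -1.09  1.88  0.51  1.07  1.57]
tiltfix deg [0.43 0.37 0.  ] a2 200.8
```

Emit:
servo_tool(rows=[[0.6, [0, 0.001, -0.004], [0.4, 0.4, 0]], [0.6, [0, 0.001, -0.004], [0.4, 0.4, 0]], [0, [0, 0.001, -0.004], [0.4, 0.4, 0]], [0, [0, 0.001, -0.004], [0.4, 0.4, 0]], [0, [0, 0.001, -0.004], [0.4, 0.4, 0]], [0, [0, 0.001, -0.004], [0.4, 0.4, 0]]])

```text
t: 14.55
tcp_pos: [0.5237, -0.1044, 0.1741]
orientation: [-0.179, 0.984, -0.002, 0.0]
wrist_force: [1.7, -4.6, 1.6]
grip_width: 0.0326
```

```bash
python3 -c "
from h import *
tilt()
shot('wrist','w13',(130,120,390,320),3)"
```

```text
t 14.55 tcp [ 0.5237 -0.1044  0.1741] F [ 1.7 -4.6  1.6] M [-1.03 -0.25  0.02] w 0.0326 rotZ axes y: [[-0.353, 0.936, -0.004], [0.001, -0.004, -1.0]] j [ 0.94  0.51 -1.09  1.88  0.52  1.07  1.57]
tiltfix deg [0.2  0.05 0.  ] a2 200.7
```

View pics/w13.png

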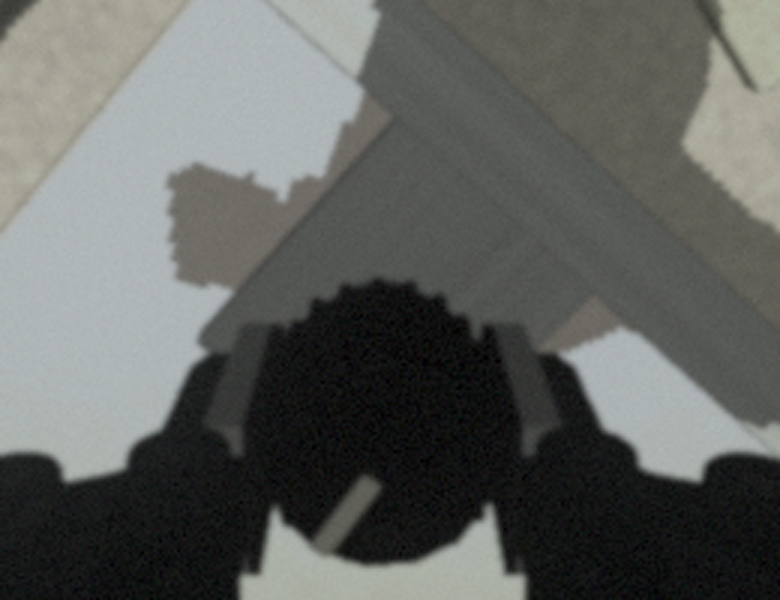

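Emit:
servo_tool(rows=[[0, [0, 0, -0.0001], [0, 0, -7]], [0, [0, 0, -0.0002], [0, 0, -15]], [0, [0, 0, -0.0004], [0, 0, -23]], [0, [0, 0, -0.0005], [0, 0, -31]], [0, [0, 0, -0.0006], [0, 0, -39]], [0, [0, 0, -0.0008], [0, 0, -47]], [0, [0, 0, -0.0009], [0, 0, -55]], [0, [0, 0, -0.001], [0, 0, -60]]])

```text
t: 15.4
tcp_pos: [0.5239, -0.1041, 0.1733]
orientation: [0.339, 0.941, -0.002, -0.0]
wrist_force: [0.0, -1.1, -0.4]
grip_width: 0.0327
```

```bash
python3 -c "
from h import *
tilt()
shot('wrist','w14',(130,120,390,320),3)"
```

```text
t 15.4 tcp [ 0.5239 -0.1041  0.1733] F [ 0.  -1.1 -0.4] M [-0.11 -0.15  0.04] w 0.0327 rotZ axes y: [[0.638, 0.77, -0.003], [-0.002, -0.003, -1.0]] j [ 0.77  0.41 -0.83  1.88  0.36  1.01  0.66]
tiltfix deg [ 0.15 -0.11  0.  ] a2 140.4
```

View pics/w14.png

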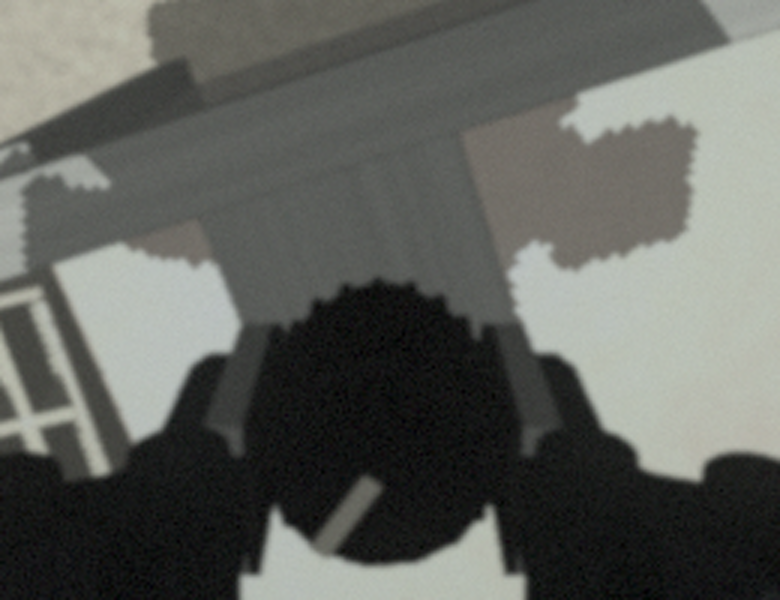

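Emit:
servo_tool(rows=[[0, [0, 0, -0.0001], [0, 0, -7]], [0, [0, 0, -0.0002], [0, 0, -15]], [0, [0, 0, -0.0004], [0, 0, -23]], [0, [0, 0, -0.0005], [0, 0, -31]], [0, [0, 0, -0.0006], [0, 0, -39]], [0, [0, 0, -0.0008], [0, 0, -47]], [0, [0, 0, -0.0009], [0, 0, -55]], [0, [0, 0, -0.001], [0, 0, -60]]])

```text
t: 16.25
tcp_pos: [0.5242, -0.104, 0.1724]
orientation: [0.765, 0.644, -0.001, -0.001]
wrist_force: [-0.4, -1.1, -1.6]
grip_width: 0.0321
```

Emit:
servo_tool(rows=[[0, [0, 0, -0.0001], [0, 0, -7]], [0, [0, 0, -0.0002], [0, 0, -15]], [0, [0, 0, -0.0004], [0, 0, -23]], [0, [0, 0, -0.0005], [0, 0, -31]], [0, [0, 0, -0.0006], [0, 0, -39]], [0, [0, 0, -0.0008], [0, 0, -47]], [0, [0, 0, -0.0009], [0, 0, -55]], [0, [0, 0, -0.001], [0, 0, -60]]])

```text
t: 17.05
tcp_pos: [0.5245, -0.1043, 0.1714]
orientation: [0.985, 0.173, 0.0, -0.001]
wrist_force: [0.4, -2.2, -0.4]
grip_width: 0.0326
```

```bash
python3 -c "
from h import *
tilt()
shot('wrist','w15',(130,120,390,320),3)"
```

```text
t 17.05 tcp [ 0.5245 -0.1043  0.1714] F [ 0.4 -2.2 -0.4] M [-0.56 -0.29  0.05] w 0.0326 rotZ axes y: [[0.342, -0.94, -0.001], [-0.0, 0.001, -1.0]] j [ 0.44  0.32 -0.39  1.9   0.15  0.95 -1.24]
tiltfix deg [-0.07 -0.   -0.  ] a2 20.0
```

View pics/w15.png

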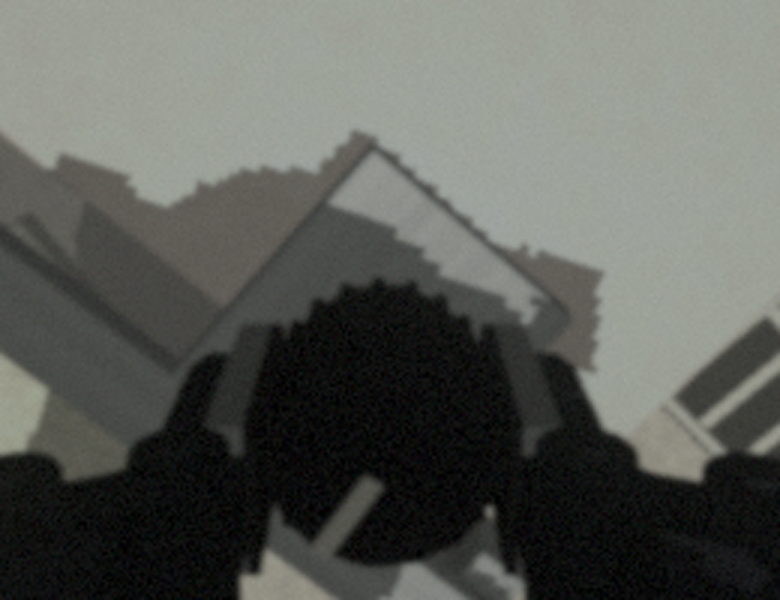

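Emit:
servo_tool(rows=[[0, [0, 0, -0.0001], [0, 0, -7]], [0, [0, 0, -0.0002], [0, 0, -15]], [0, [0, 0, -0.0004], [0, 0, -23]], [0, [0, 0, -0.0005], [0, 0, -31]], [0, [0, 0, -0.0006], [0, 0, -39]], [0, [0, 0, -0.0008], [0, 0, -47]], [0, [0, 0, -0.0009], [0, 0, -55]], [0, [0, 0, -0.001], [0, 0, -60]]])

```text
t: 17.9
tcp_pos: [0.5244, -0.1046, 0.1703]
orientation: [0.939, -0.344, 0.0, -0.0]
wrist_force: [1.1, -2.4, -0.0]
grip_width: 0.0323
```

```bash
python3 -c "
from h import *
tilt()
shot('wrist','w16',(130,120,390,320),3)"
```

```text
t 17.9 tcp [ 0.5244 -0.1046  0.1703] F [ 1.1 -2.4 -0. ] M [-0.64  0.    0.06] w 0.0323 rotZ axes y: [[-0.646, -0.764, -0.0], [0.001, -0.0, -1.0]] j [ 0.27  0.3  -0.19  1.91  0.07  0.93 -2.22]
tiltfix deg [0.01 0.05 0.  ] a2 -40.2
```

Emit:
servo_tool(rows=[[0.3, [0, 0, 0], [0, 0, 0]], [0.6, [0, 0, 0], [0, 0, 0]], [0.6, [0, 0, 0], [0, 0, 0]], [0.6, [0, 0, 0], [0, 0, 0]]])

```text
t: 18.35
tcp_pos: [0.5243, -0.104, 0.1703]
orientation: [0.939, -0.344, 0.0, -0.0]
wrist_force: [-0.9, -0.0, -0.1]
grip_width: 0.0518
```

```bash
python3 -c "
from h import *
tilt()
shot('wrist','w17',(130,120,390,320),3)"
```

```text
t 18.35 tcp [ 0.5243 -0.104   0.1703] F [-0.9 -0.  -0.1] M [ 0.   -0.05 -0.01] w 0.0518 rotZ axes y: [[-0.646, -0.764, -0.001], [0.001, 0.001, -1.0]] j [ 0.27  0.3  -0.19  1.91  0.07  0.93 -2.22]
tiltfix deg [-0.04  0.04  0.  ] a2 -40.2
```

View pics/w16.png

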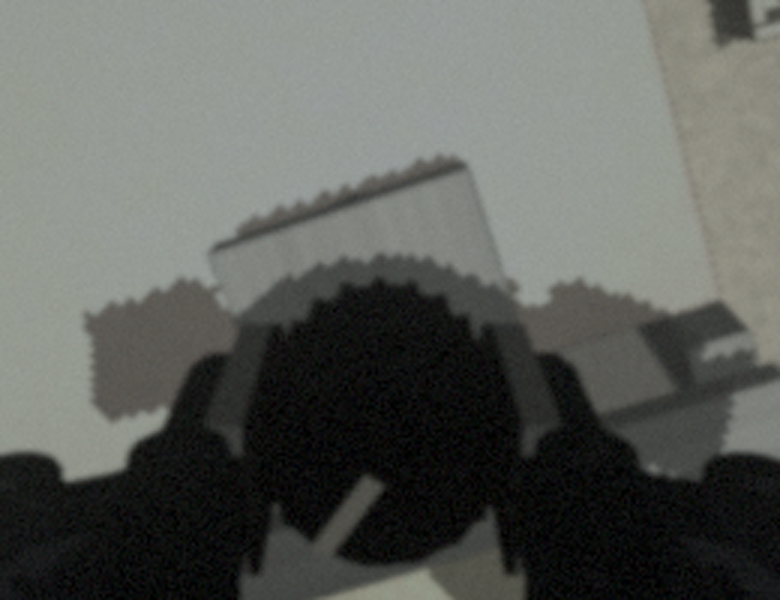

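View pics/w17.png

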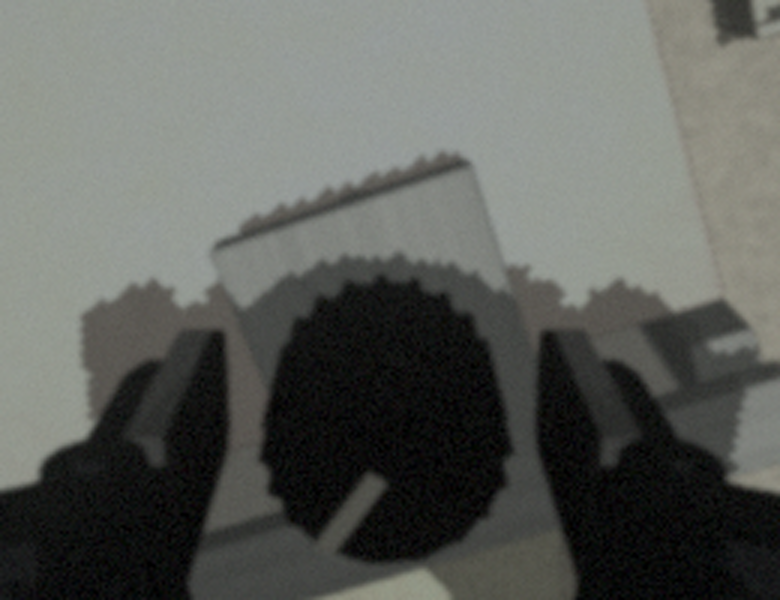

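Emit:
servo_tool(rows=[[0.6, [0, 0, 0], [0, 0, 8]], [0.6, [0, 0, 0], [0, 0, 16]], [0.6, [0, 0, 0], [0, 0, 24]], [0.6, [0, 0, 0], [0, 0, 32]], [0.6, [0, 0, 0], [0, 0, 40]], [0.6, [0, 0, 0], [0, 0, 48]], [0.6, [0, 0, 0], [0, 0, 56]], [0.6, [0, 0, 0], [0, 0, 64]]])

```text
t: 19.2
tcp_pos: [0.5243, -0.1039, 0.1703]
orientation: [0.978, 0.209, 0.0, -0.001]
wrist_force: [-0.1, -0.2, 0.2]
grip_width: 0.0509
```

Emit:
servo_tool(rows=[[0.6, [0, 0, 0], [0, 0, 8]], [0.6, [0, 0, 0], [0, 0, 16]], [0.6, [0, 0, 0], [0, 0, 24]], [0.6, [0, 0, 0], [0, 0, 32]], [0.6, [0, 0, 0], [0, 0, 40]], [0.6, [0, 0, 0], [0, 0, 48]], [0.6, [0, 0, 0], [0, 0, 56]], [0.6, [0, 0, 0], [0, 0, 64]]])

```text
t: 20.0
tcp_pos: [0.5243, -0.1037, 0.1703]
orientation: [0.716, 0.698, -0.0, -0.001]
wrist_force: [0.6, 0.2, 0.3]
grip_width: 0.0513
```

Emit:
servo_tool(rows=[[0.6, [0, 0, 0], [0, 0, 8]], [0.6, [0, 0, 0], [0, 0, 16]], [0.6, [0, 0, 0], [0, 0, 20]], [0.6, [0, 0, 0], [0, 0, 20]]])

```text
t: 20.4
tcp_pos: [0.5242, -0.1036, 0.1703]
orientation: [0.584, 0.812, -0.0, -0.001]
wrist_force: [-0.8, 0.1, 0.4]
grip_width: 0.0513
```

```bash
python3 -c "
from h import *
tilt()
shot('wrist','w18',(130,120,390,320),3)"
```

```text
t 20.4 tcp [ 0.5242 -0.1036  0.1703] F [-0.8  0.1  0.4] M [0.06 0.02 0.02] w 0.0513 rotZ axes y: [[0.948, 0.317, -0.001], [-0.002, 0.001, -1.0]] j [ 0.68  0.38 -0.7   1.89  0.29  0.98  0.17]
tiltfix deg [-0.05 -0.09 -0.  ] a2 108.5
```

View pics/w18.png

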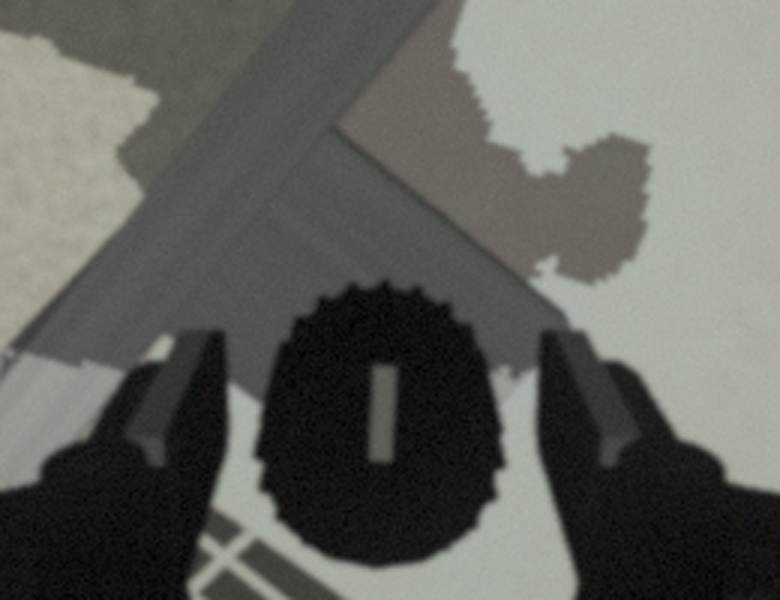

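Emit:
servo_tool(rows=[[0, [0, 0, 0], [0, 0, 0]], [0, [0, 0, 0], [0, 0, 0]], [0, [0, 0, 0], [0, 0, 0]], [0, [0, 0, 0], [0, 0, 0]]])

```text
t: 20.85
tcp_pos: [0.5239, -0.1037, 0.1704]
orientation: [0.585, 0.811, -0.001, -0.001]
wrist_force: [-2.5, 0.1, 2.0]
grip_width: 0.0324
```

```bash
python3 -c "
from h import *
tilt()
shot('wrist','w19',(130,120,390,320),3)"
```

```text
t 20.85 tcp [ 0.5239 -0.1037  0.1704] F [-2.5  0.1  2. ] M [-0.08  0.41 -0.03] w 0.0324 rotZ axes y: [[0.949, 0.315, -0.002], [-0.002, 0.0, -1.0]] j [ 0.68  0.38 -0.7   1.89  0.29  0.98  0.17]
tiltfix deg [-0.02 -0.12 -0.  ] a2 108.4
```

Emit:
servo_tool(rows=[[0, [0, 0, -0.0001], [0, 0, -7]], [0, [0, 0, -0.0002], [0, 0, -15]], [0, [0, 0, -0.0004], [0, 0, -23]], [0, [0, 0, -0.0005], [0, 0, -31]], [0, [0, 0, -0.0006], [0, 0, -39]], [0, [0, 0, -0.0008], [0, 0, -47]], [0, [0, 0, -0.0009], [0, 0, -55]], [0, [0, 0, -0.001], [0, 0, -60]]])

```text
t: 21.7
tcp_pos: [0.5246, -0.1038, 0.1696]
orientation: [0.913, 0.408, 0.001, -0.001]
wrist_force: [-0.3, -1.5, 1.6]
grip_width: 0.0324
```

```bash
python3 -c "
from h import *
tilt()
shot('wrist','w20',(130,120,390,320),3)"
```

```text
t 21.7 tcp [ 0.5246 -0.1038  0.1696] F [-0.3 -1.5  1.6] M [-0.12 -0.05  0.04] w 0.0324 rotZ axes y: [[0.745, -0.667, -0.0], [0.001, 0.002, -1.0]] j [ 0.51  0.33 -0.48  1.9   0.19  0.95 -0.79]
tiltfix deg [-0.09  0.05  0.  ] a2 48.2
```

View pics/w19.png

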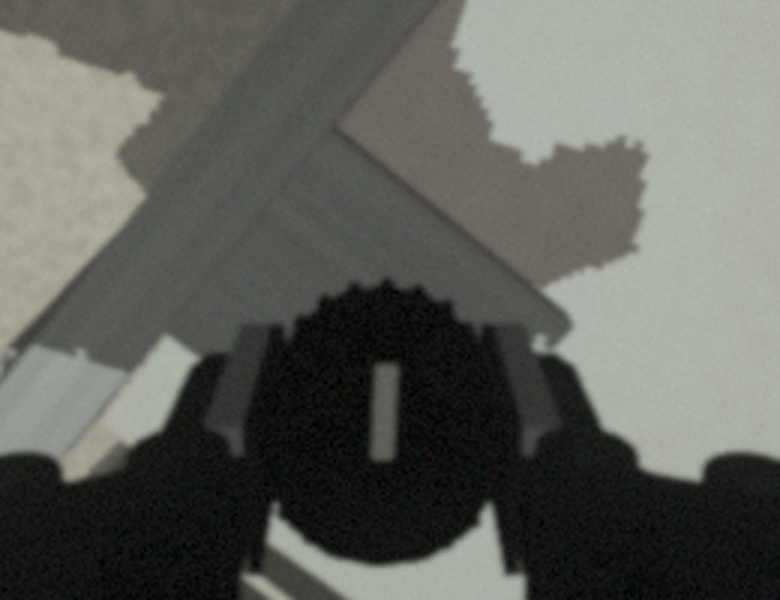

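View pics/w20.png

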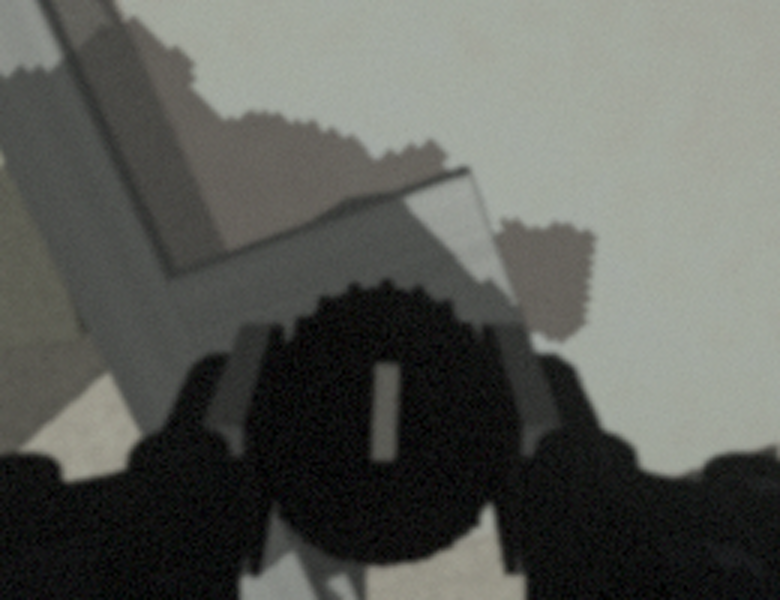

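Emit:
servo_tool(rows=[[0, [0, 0, -0.0001], [0, 0, -7]], [0, [0, 0, -0.0002], [0, 0, -15]], [0, [0, 0, -0.0004], [0, 0, -23]], [0, [0, 0, -0.0005], [0, 0, -31]], [0, [0, 0, -0.0006], [0, 0, -39]], [0, [0, 0, -0.0008], [0, 0, -47]], [0, [0, 0, -0.0009], [0, 0, -55]], [0, [0, 0, -0.001], [0, 0, -60]]])

```text
t: 22.55
tcp_pos: [0.5249, -0.1046, 0.1686]
orientation: [0.994, -0.105, 0.001, 0.0]
wrist_force: [-0.6, -2.5, 0.6]
grip_width: 0.0322
```

Emit:
servo_tool(rows=[[0, [0, 0, -0.0001], [0, 0, -6]], [0, [0, 0, -0.0002], [0, 0, -10.5]], [0, [0, 0, -0.0002], [0, 0, -10.5]], [0, [0, 0, -0.0002], [0, 0, -10.5]]])

```text
t: 22.95
tcp_pos: [0.5248, -0.1047, 0.1683]
orientation: [0.981, -0.195, 0.001, 0.001]
wrist_force: [-0.6, -1.6, 0.7]
grip_width: 0.0324
```

```bash
python3 -c "
from h import *
tilt()
shot('wrist','w21',(130,120,390,320),3);shot('scene','s21',(170,105,335,280),3.4); shot('top','t21',(190,100,400,310),2.8)"
```

```text
t 22.95 tcp [ 0.5248 -0.1047  0.1683] F [-0.6 -1.6  0.7] M [-0.25  0.18 -0.04] w 0.0324 rotZ axes y: [[-0.382, -0.924, 0.001], [0.002, -0.002, -1.0]] j [ 0.31  0.31 -0.24  1.91  0.09  0.93 -1.93]
tiltfix deg [0.11 0.12 0.  ] a2 -22.5
```

View pics/w21.png

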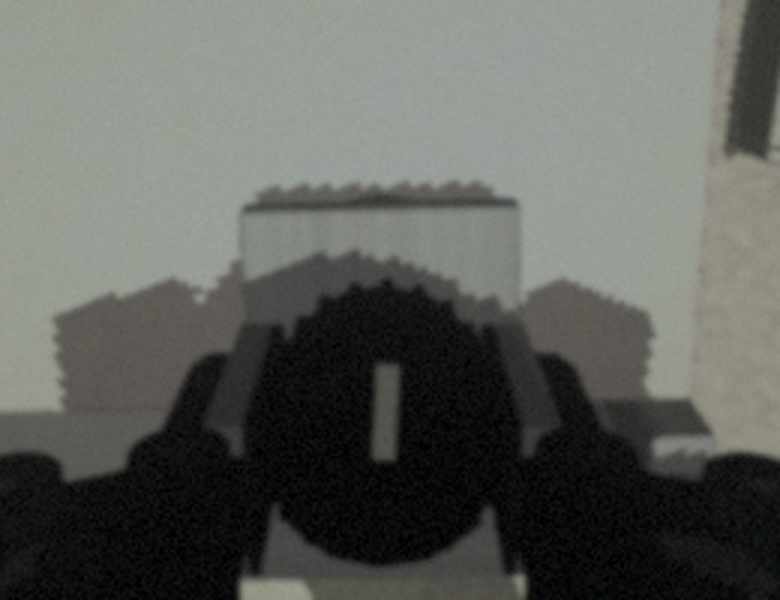

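View pics/s21.png

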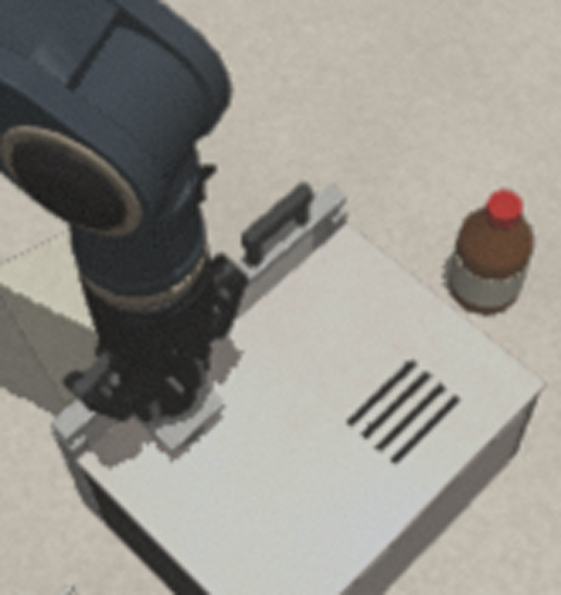

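View pics/t21.png

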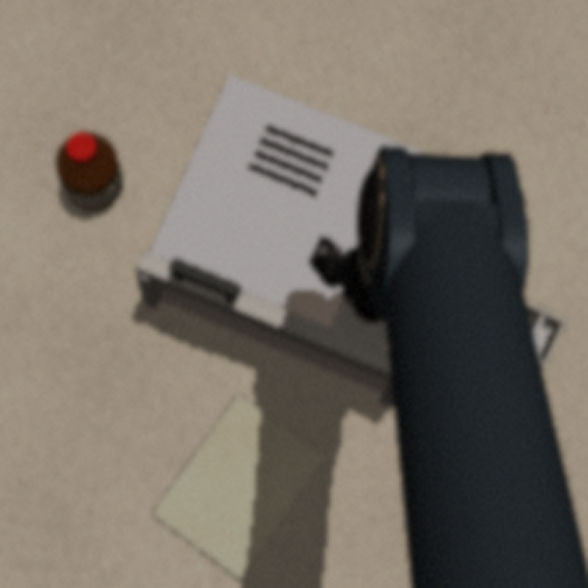

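```bash
python3 -c "
from station import ctrl
print(ctrl.job_done()); s=ctrl.observe(); print(s['t'],s['grip_width'],s['wrist_force'])"
```

```text
the job is handed in; nothing more can be done
None
the job is handed in; nothing more can be done
```

I pushed the window down to its stop and turned the knob backward until the bolt dropped. I then turned it forward one full turn and handed the job in at about 23 s with the knob still gripped.

- **Window:** My first grip on the handle bar was too shallow and slipped upward. I finished by pushing down on top of the bar with closed fingers until it stopped at about 31 N. The pictures show the handle dropped about 67 mm, against the 66 mm I had estimated it was raised, and it was still down in the last picture.
- **Drop:** After about 59° of backward turn, give or take 4°, the vertical force on the hand went from about +7 N to about −3 N. The hand was still holding the bolt up, so I turned about 12° further. I then opened the fingers, and the picture showed the knob lower.
- **Forward turn:** I turned it about 372°, with one regrip on the way, to end one full turn from the drop. The fingers did not slip on the knob while gripping. The knob's ridge ended within about 5° of its direction at the drop. I did not measure the bolt's final height directly.
- **Last state:** The grip width was 32.4 mm on the knob (34 mm nominal), and the wrist forces were under 2 N. The bottle and notebook look unmoved. The tray was mostly hidden behind the arm in the last pictures, but nothing touched it.
- **Disagreement with the description:** Measured against the bar's shut height, the fingertips sit about 34 mm farther back than the tool frame described. That probably caused the shallow first grip, and I allowed for it when gripping the knob.

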